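# Dig the gauge block out of a crowded tray and restore the tray

## Task

Get out the gauge block that is hemmed in at the far side of the grey tray: first stand the carton, the swab cup and the loupe that surround it on the flat mat, without shifting the gauge block. Then lay the gauge block flat in the middle of the granite plate, lengthwise along the plate, and only after that put the carton, the cup and the loupe back upright in the tray, each just where it stood at the start and the carton turned as it was. Keep those three upright throughout, and leave the eraser and the tweezers in the tray alone.

Things in the scene. Friction and masses are not known exactly. Their poses are not given: they have to be found in the camera images.
- gauge: Gauge block: plain light-grey flat metal block, 32 x 60 x 14 mm high. Origin at the centre of its underside, z up, y along its 60 mm length. At the start it lies in the tray near the far wall, its length along the tray's x. Only 7 mm lie between its far end and the tray's wall, and about 10 mm between its one long side and the carton.
- carton: Small white and blue closed carton lying flat, 63 (x) x 95 (y) x 44 mm high. Origin at the centre of its underside, z up. One of the three things round the gauge block: it lies left or right of it, its 95 mm length along the tray's y, within 0.1 rad; its far 63 mm grip face is about 15 mm from the tray's far wall, so grip it at least 30 mm above the tray's underside to stay clear of the wall.
- jar: Swab cup: blue round cup 58 mm across with straight walls 55 mm tall, cotton swabs sticking out to 85 mm. Origin at the centre of its underside, z up. One of the three things round the gauge block.
- loupe: Eye loupe: small black waisted cylinder standing upright, 39 mm across, 31 mm tall. Origin at the centre of its underside, z up. One of the three things round the gauge block.
- tray: Shallow square grey tray, fixed, 280 x 280 mm, walls 10 mm high and 3 mm thick. Origin at the centre of its underside, z up, x towards its far wall (away from the robot); its inner floor is 3 mm above the origin. In tray coordinates the gauge block lies at about x +99, y 0 mm; its three neighbours stand at about (+90, +74), (+90, -74) and (+12, 0) mm, i.e. left of, right of and in front of the block; the carton has one of the side places, the cup and the loupe the two others.
- mat: Side area for the cleared things: plain flat grey-blue mat, fixed, 280 (x) x 140 (y) x 3 mm, with a small steel snap in one corner. Origin at the centre of its underside, its top is 3 mm higher. Its length points roughly away from the robot. Lies to the left or the right of the tray, the granite plate on the other side. A thing counts as on it when its centre is more than 5 mm inside the edge.
- plate: Small dark granite plate on four feet, fixed, 150 (x) x 100 (y) mm, top 30 mm above its origin, which is at the centre of its underside. A thin light frame, 88 x 58 mm, is engraved round its middle. Its long side is its x.
- eraser: Bystander: blue and white eraser, 23 x 49 x 13 mm, lying in the near left part of the tray. Must be left alone. Origin at the centre of its underside.
- tweezers: Bystander: slim bright tweezers, 125 x 14 x 10 mm, lying across the near part of the tray. Must be left alone. Origin at the centre of the underside, y along their length.

How it is judged (in metres and radians):
On the way, in this order (a step that is already met when the one before it is completed fails the run):
1. carton, cup and loupe all stand upright on the mat, the gauge block not shifted by more than 15 mm (x of carton in the frame of mat between -0.135 and 0.135 m and y of carton in the frame of mat between -0.065 and 0.065 m and z of each of carton, jar, loupe in the frame of mat below 0.008 m and angle between each of carton, jar, loupe's own z axis and vertical below 0.15 rad and linear speed of each of carton, jar, loupe below 0.03 m/s and x of jar in the frame of mat between -0.135 and 0.135 m and y of jar in the frame of mat between -0.065 and 0.065 m and x of loupe in the frame of mat between -0.135 and 0.135 m and y of loupe in the frame of mat between -0.065 and 0.065 m and distance of gauge from where it was at the start of the episode below 0.015 m), for 0.2 s.
2. the gauge block lies released in the middle of the granite plate, lengthwise, the three others still on the mat (horizontal distance between gauge and plate below 0.015 m and z of gauge in the frame of plate between 0.026 and 0.034 m and angle between the y axis of gauge and the x axis of plate, either way round below 0.2 rad and angle between gauge's own z axis and vertical below 0.1 rad and linear speed of gauge below 0.02 m/s and contact force between gauge and the fingers below 0.3 N and x of carton in the frame of mat between -0.135 and 0.135 m and y of carton in the frame of mat between -0.065 and 0.065 m and z of each of carton, jar, loupe in the frame of mat below 0.008 m and angle between each of carton, jar, loupe's own z axis and vertical below 0.15 rad and linear speed of each of carton, jar, loupe below 0.03 m/s and x of jar in the frame of mat between -0.135 and 0.135 m and y of jar in the frame of mat between -0.065 and 0.065 m and x of loupe in the frame of mat between -0.135 and 0.135 m and y of loupe in the frame of mat between -0.065 and 0.065 m), for 0.2 s.
At the end, for the whole second after the job is handed in: The gauge block lies flat on the granite plate, its centre within 15 mm of the plate's centre and its length within 0.2 rad of the plate's long side; the carton, the cup and the loupe stand upright in the pan, each within 15 mm of where it stood at the start; all released and at rest (horizontal distance between gauge and plate below 0.015 m and z of gauge in the frame of plate between 0.026 and 0.034 m and angle between the y axis of gauge and the x axis of plate, either way round below 0.2 rad and angle between each of gauge, carton, jar, loupe's own z axis and vertical below 0.1 rad and linear speed of each of gauge, carton, jar, loupe below 0.02 m/s and contact force between gauge and the fingers below 0.3 N and distance of each of carton, jar, loupe from where it was at the start of the episode below 0.015 m and angle between the x axis of carton and the x axis of tray, either way round below 0.25 rad); the robot touches nothing.
It fails at once if carton, cup or loupe tipped by more than 0.5 rad (angle between any of carton, jar, loupe's own z axis and vertical above 0.5 rad).
It fails at once if eraser or tweezers moved by more than 25 mm (distance of any of eraser, tweezers from where it was at the start of the episode above 0.025 m).
It also fails if it takes over 136 s, if anything falls off the work surface, if the arm or the gripper's body presses on something with over 40 N, if the wrist force passes 120 N, or if a joint passes its speed limit or range.

## Robot

A 6-joint arm with a two-finger parallel gripper is mounted at the origin on a cart in front of the work surface, level with it; the furniture and walls round the work are solid. World frame = base frame: x ahead of the robot, y to its left, z up, the work surface at z = 0. Lengths are in mm, angles in rad, forces in N, time in s.
With the tool pointing down it reaches from about 375 to 975 mm from the base axis. Payload 3.8 kg.
Tool frame: the origin (TCP) lies midway between the tips of the shut fingers; the grasp point (between the pads) lies 19 mm behind it; z points along the fingers, y is the line along which they close (so a half turn about z gives the same grasp; the last joint's range is limited). The gripper opens to 85 mm and grips with 20 to 120 N. Pads are 22 mm wide; open, the fingers measure 114 mm over their backs; the gripper's body (76 mm by 85 mm) begins 54 mm behind the grasp point. The pads swing forward as they close: fully open they stand 13 mm farther back than shut.
Start: joints at [1.205, 0.264, 1.604, -0, 1.274, -0.037], TCP at [217.96, 638.836, 231.28] pointing down, gripper open.
Joint ranges: [-2.63, 2.63], [-0.94, 2.18], [0.31, 2.57], [-1.31, 4.45], [0, 2.66], [-2.55, 2.55]. Speed limits (rad/s): [2.57, 2.57, 3.14, 3.14, 3.14, 3.14].

## Interface

Orientations are given as a 3x3 rotation matrix whose columns are the frame's x, y, z axes.
In Python, from cell import telemetry, optics, job_done gives the robot as it stands.
- The arm moves only by the tool apply_moves, never from a script. Its argument "targets" is a list of rows, each an object with "dp": the shift along the tool's x, y, z in units of 40 mm (1.0 is 40 mm), a list of three; "turn": the turn about the tool's z in units of 5 degrees (1.0 is 5 degrees); "grip": the closure in counts, from 0 (fully open) to 255 (shut). In form: [{"dp": [dx, dy, dz], "turn": turn, "grip": grip}, ...]. A call has 1 to 8 rows; each row is the pose to reach, as a shift and turn from the pose commanded when the call began, along the tool's axes at that moment; what a row does not reach only later rows make up. A row lasts 1/12 s, in which the tool goes at most 41.7 mm and 7.16 degrees, less where a joint would pass 70% of its speed; a pose out of reach is approached as far as the arm can. A call with a gripper value outside its range is refused whole. The fingers move at their own pace and stop on an object; "squeeze" is the grip in N (left out, the last holds). Time passes only in rows, so rows that repeat a pose let the fingers close. It gives the time, the measured TCP pose, the force, the opening and the grip force at its end, in the units of the state.
- telemetry.get_state(): the state, without advancing time (a new reading comes with each control period).
- optics.capture(name): name is "scene" or "side" or "wrist"; returns the picture (384x512x3 uint8, blue, green, red); there is no depth.
- optics.camera_info(name): a dict with "fx", "fy", "cx", "cy" (pixels), "k1" (the pictures are not rectified: a ray, as slopes to the right and down, at radius r is drawn at 1 + k1 r^2 times it, then the intrinsics apply), "R" (3x3) and "t" (3): a world point X has camera coordinates R X + t. Camera axes: x right, y down, z forward; pixel columns grow to the right and rows downward; lengths in mm; the calibration is good to about 2 mm. A picture is of the moment at which its call begins: read the wrist's pose just before it. camera_info takes no time and is no camera call; for the wrist camera it gives the pose at the moment of the call.
- job_done(): hands the job in; it is judged then, once.
The state is a dict: "clock": time; "joint_pos": joint angles; "joint_velocities": joint speeds; "joint_efforts": joint torques, N m; "ee_pos": TCP position; "eef_rot": TCP orientation; "force": force on the tool from outside, world axes, zero at the start; "ft_torque": the same for the moment, N m; "opening": finger opening in mm; "gripper_force": force on a finger pad.
Only numpy, scipy, OpenCV 4.12 (cv2) and the standard library are available. Lean on these libraries where they do the work, as an engineer would, in place of code of your own. Each camera call takes 0.05 s, during which the arm holds its last target. There are 200 camera calls.

## Working session

There is one attempt and no reset: what is moved stays moved. The work goes in short steps, Python scripts to look and compute and a tool call to move; the robot and the scene stay as the last step left them, time stands still between calls to the robot, and variables do not carry over. Pictures are saved under pics/ and viewed, at most 14 in all, crops included, and the job is handed in when it is done.

Besides the shell and the picture viewer there is one more tool, called by a JSON object that holds its "fn" and its "kwargs". apply_moves: Moves the arm, as the interface text tells. Its arguments: {"type":"object","properties":{"targets":{"type":"array","items":{"type":"object","properties":{"dp":{"type":"array","items":{"type":"number"}},"turn":{"type":"number"},"grip":{"type":"number"}}}},"squeeze":{"type":"number"}},"required":["targets"]}

```bash
mkdir -p pics; ls
cat > h.py <<'E'
import numpy as np, cv2
from cell import telemetry, optics, job_done
def ray(ci,u,v):
    x,y=(u-ci['cx'])/ci['fx'],(v-ci['cy'])/ci['fy']
    k=ci['k1']; a,b=x,y
    for _ in range(20):
        f=1+k*(a*a+b*b); a,b=x/f,y/f
    R=np.array(ci['R']);t=np.array(ci['t'])
    return -R.T@t, R.T@np.array([a,b,1.])
def pt(ci,u,v,z):
    o,d=ray(ci,u,v); return o+d*(z-o[2])/d[2]
def proj(ci,X):
    c=np.array(ci['R'])@np.array(X,float)+np.array(ci['t']); a,b=c[0]/c[2],c[1]/c[2]
    f=1+ci['k1']*(a*a+b*b); return np.array([ci['fx']*a*f+ci['cx'],ci['fy']*b*f+ci['cy']])
def snap(name,fn):
    ci=optics.camera_info(name); im=optics.capture(name); cv2.imwrite('pics/'+fn+'.png',im); return ci,im
E
python3 - <<'E'
from h import *
import json
ims=[]
for n in ['scene','side','wrist']:
    ci,im=snap(n,n+'0'); ims.append(im)
    c,d=ray(ci,256,192); print(n,ci['fx'],c.round(),d.round(2))
    json.dump({k:np.array(v).tolist() for k,v in ci.items()},open(n+'0.json','w'))
s=telemetry.get_state(); print(np.array(s['eef_rot']).round(3),s['clock'])
E
```

```text
pics
scene 365.70732498473313 [1048.  555.  914.] [-0.44 -0.49 -0.75]
side 403.4858784276205 [  83. -634.  795.] [ 0.45  0.59 -0.67]
wrist 281.7458590214128 [137. 665. 372.] [ 0.31 -0.1  -0.95]
[[-0.946  0.323 -0.001]
 [ 0.323  0.946 -0.002]
 [ 0.    -0.002 -1.   ]] 0.15
```

View pics/scene0.png

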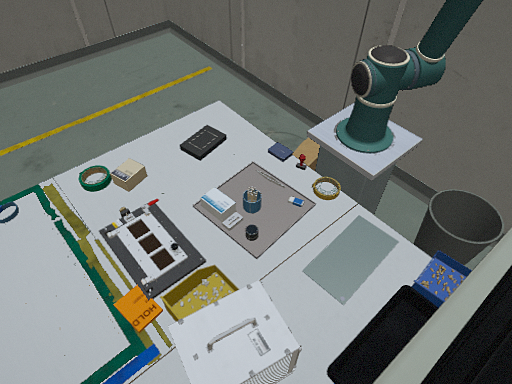

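View pics/side0.png

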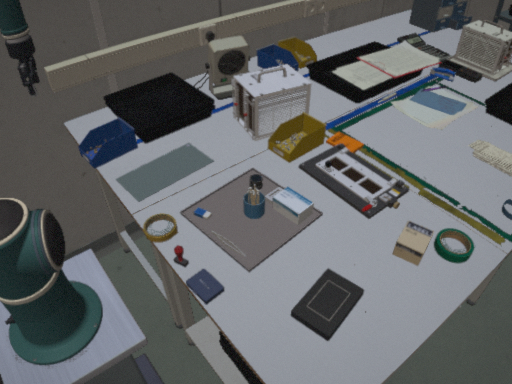

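The scene view shows the tray (corners ~254,163 / 193,207 / 257,257 / 317,203), the jar in front at (252,200), the carton on the right (215,200), the gauge (232,221), the loupe on the left (252,232), the mat around (350,258) and the plate around (203,141). The side view shows the same layout.

Run:
```python
from h import *
import json
S=json.load(open('scene0.json'));D=json.load(open('side0.json'))
def q(ci,pts,z):
    for u,v in pts: print((u,v),pt(ci,u,v,z)[:2].round())
print('tray');q(S,[(254,163),(193,207),(257,257),(317,203)],10);print();q(D,[(252,169),(181,210),(247,265),(322,212)],10)
print('mat');q(S,[(345,215),(398,240),(344,305),(303,266)],3);print();q(D,[(117,180),(190,145),(214,160),(138,200)],3)
print('plate');q(S,[(181,150),(219,125),(227,136),(204,158)],30);print();q(D,[(329,270),(363,289),(327,335),(292,309)],30)
print('loupe',pt(S,251,232,31)[:2],'gauge',pt(S,232,221,17)[:2],'jar',pt(S,252,198,58)[:2])
```

```text
tray
(254, 163) [ 434. -145.]
(193, 207) [ 712. -119.]
(257, 257) [677. 150.]
(317, 203) [399. 124.]

(252, 169) [670. 144.]
(181, 210) [405. 123.]
(247, 265) [ 434. -142.]
(322, 212) [ 707. -125.]
mat
(345, 215) [363. 211.]
(398, 240) [316. 373.]
(344, 305) [595. 402.]
(303, 266) [594. 253.]

(117, 180) [317. 368.]
(190, 145) [590. 384.]
(214, 160) [608. 263.]
(138, 200) [329. 244.]
plate
(181, 150) [ 603. -347.]
(219, 125) [ 415. -373.]
(227, 136) [ 431. -303.]
(204, 158) [ 565. -261.]

(329, 270) [ 567. -286.]
(363, 289) [ 589. -373.]
(327, 335) [ 445. -403.]
(292, 309) [ 430. -311.]
loupe [643.671779    84.77343811] gauge [655.07677769   8.78817309] jar [571.49050829   4.48238735]
```

```bash
python3 -c "
import cv2
a=cv2.imread('pics/scene0.png')[120:310,170:410];b=cv2.imread('pics/side0.png')[130:345,105:375]
a=cv2.resize(a,None,fx=1.65,fy=1.65,interpolation=2);b=cv2.resize(b,None,fx=1.47,fy=1.47,interpolation=2)
import numpy as np
h=min(a.shape[0],b.shape[0]);cv2.imwrite('pics/c0.png',np.hstack([a[:h],b[:h]])[:, :800])"
```

```text
(no output)
```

View pics/c0.png

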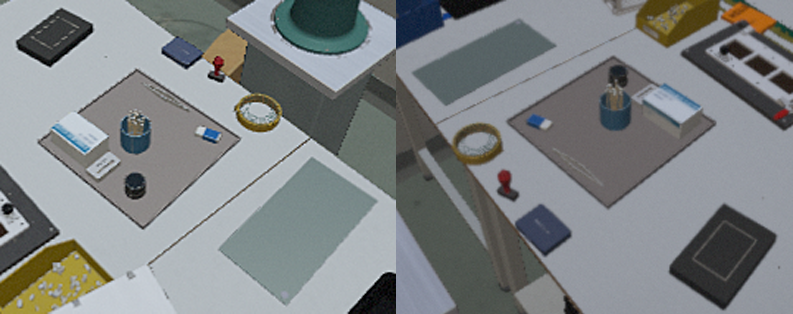

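View pics/wrist0.png

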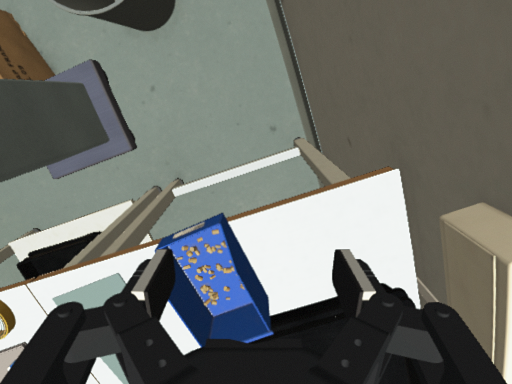

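The mat is on the left and the plate on the right. The loupe is on the left, the jar in front and the carton on the right. I'll move above the tray and take one close look with the wrist camera.

{"fn": "apply_moves", "kwargs": {"targets": [{"dp": [-5.3,-6.0,-0.5],"turn": -4.75,"grip": 0},{"dp": [-5.3,-6.0,-0.5],"turn": -4.75,"grip": 0},{"dp": [-5.3,-6.0,-0.5],"turn": -4.75,"grip": 0},{"dp": [-5.3,-6.0,-0.5],"turn": -4.75,"grip": 0},{"dp": [-5.3,-6.0,-0.5],"turn": -4.75,"grip": 0},{"dp": [-5.3,-6.0,-0.5],"turn": -4.75,"grip": 0},{"dp": [-5.3,-6.0,-0.5],"turn": -4.75,"grip": 0},{"dp": [-5.3,-6.0,-0.5],"turn": -4.75,"grip": 0}]}}

```text
clock: 0.82
ee_pos: [341.5, 340.2, 251.2]
eef_rot: [[-0.996, -0.085, 0.0], [-0.085, 0.996, -0.001], [-0.0, -0.001, -1.0]]
force: [0.2, 0.3, -0.5]
opening: 85.2
gripper_force: 0.0
```

```bash
cat >> h.py <<'E'
def go(x,y,z,yaw=None):
    """print tool-frame move to world TCP (x,y,z) with tool y axis at angle yaw (mod pi)"""
    s=telemetry.get_state(); R=np.array(s['eef_rot']); p=np.array(s['ee_pos'])
    d=R.T@(np.array([x,y,z])-p); cur=np.arctan2(R[1,1],R[0,1])
    tr=0 if yaw is None else -np.degrees((yaw-cur+np.pi/2)%np.pi-np.pi/2)/5
    print('t',round(s['clock'],2),'p',p.round(1),'yaw',round(cur,3),'j',np.round(s['joint_pos'],2),'open',round(s['opening'],1),'F',np.round(s['force'],1))
    print('dp',(d/40).round(3),'turn',round(tr,2),'rows',round(np.linalg.norm(d)/41,1))
E
python3 -c "
from h import *
go(480,0,250,1.655)"
```

```text
t 0.82 p [341.5 340.2 251.2] yaw 1.656 j [ 0.73 -0.12  1.98 -0.    1.29 -0.92] open 85.2 F [ 0.2  0.3 -0.5]
dp [-2.727 -8.768  0.041] turn 0.01 rows 9.0
```

```bash
python3 -c "
from h import *
import json
ci,im=snap('wrist','w_mat'); json.dump({k:np.array(v).tolist() for k,v in ci.items()},open('w_mat.json','w'))"
```

{"fn": "apply_moves", "kwargs": {"targets": [{"dp": [-2.7,-7.5,0],"turn": 0,"grip": 0},{"dp": [-2.7,-7.5,0],"turn": 0,"grip": 0},{"dp": [-2.7,-7.5,0],"turn": 0,"grip": 0},{"dp": [-2.7,-7.5,0],"turn": 0,"grip": 0},{"dp": [-2.7,-7.5,0],"turn": 0,"grip": 0},{"dp": [-2.7,-7.5,0],"turn": 0,"grip": 0},{"dp": [-2.7,-7.5,0],"turn": 0,"grip": 0},{"dp": [-2.7,-7.5,0],"turn": 0,"grip": 0}]}}

```text
clock: 1.53
ee_pos: [475.3, 50.5, 251.3]
eef_rot: [[-0.996, -0.084, 0.001], [-0.084, 0.996, -0.001], [-0.001, -0.001, -1.0]]
force: [1.0, 0.6, 0.2]
opening: 85.1
gripper_force: 0.0
```

{"fn": "apply_moves", "kwargs": {"targets": [{"dp": [0,-1.2,0],"turn": 0,"grip": 0},{"dp": [0,-1.2,0],"turn": 0,"grip": 0},{"dp": [0,-1.2,0],"turn": 0,"grip": 0},{"dp": [0,-1.2,0],"turn": 0,"grip": 0}]}}

```text
clock: 1.87
ee_pos: [478.2, 6.0, 251.0]
eef_rot: [[-0.996, -0.084, -0.001], [-0.084, 0.996, 0.001], [0.001, 0.001, -1.0]]
force: [-0.2, 0.4, 0.4]
opening: 85.2
gripper_force: 0.0
```

```bash
python3 -c "
from h import *
import json
ci,im=snap('wrist','w_tray'); json.dump({k:np.array(v).tolist() for k,v in ci.items()},open('w_tray.json','w'))
go(480,0,250,1.655)"
```

```text
t 1.92 p [478.2   6.7 251. ] yaw 1.656 j [-0.04 -0.13  1.98  0.    1.29 -1.7 ] open 85.3 F [-0.3 -0.4  1.2]
dp [-0.031 -0.17   0.025] turn 0.02 rows 0.2
```

View pics/w_tray.png

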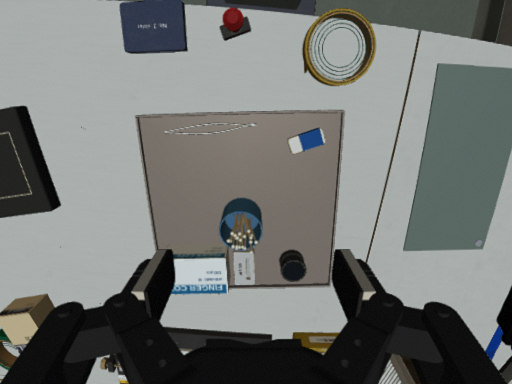

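View pics/w_mat.png

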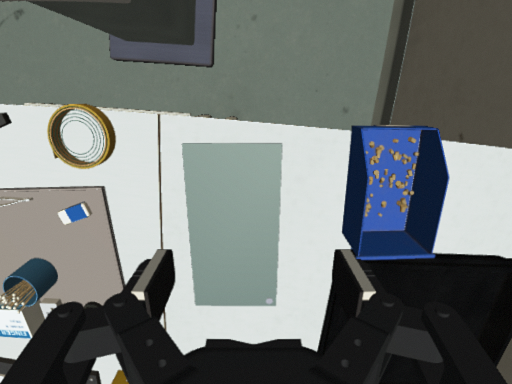

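Image "down" is world +x. In the tray view the corners are at 137,117 / 343,111 / 330,285, the jar rim at (241,222), the gauge at (244,267), the loupe top at (293,258) and the carton around (200,272). In the second view the mat corners are at 182,143 / 282,143 / 276,305 / 196,306.

```bash
python3 - <<'E'
from h import *
import json
T=json.load(open('w_tray.json'));M=json.load(open('w_mat.json'))
def q(n,ci,pts,z): print(n,*[((u,v),pt(ci,u,v,z)[:2].round(1).tolist()) for u,v in pts])
q('tray',T,[(137,117),(343,111),(330,285)],10)
q('plate',T,[(25,107),(59,207)],30)
q('mat',M,[(182,143),(282,143),(276,305),(196,306)],3)
q('jar rim',T,[(241,222)],58)
q('loupe',T,[(293,258)],34)
q('gauge',T,[(235,251),(253,251),(254,284),(235,284)],17)
q('carton',T,[(229,293),(227,258),(174,260)],47)
E
python3 -c "
import cv2
a=cv2.imread('pics/w_tray.png')[185:305,150:350]
cv2.imwrite('pics/c1.png',cv2.resize(a,None,fx=4,fy=4,interpolation=2))"
```

```text
tray ((137, 117), [431.5, -153.8]) ((343, 111), [401.6, 118.8]) ((330, 285), [675.4, 149.2])
plate ((25, 107), [425.5, -295.7]) ((59, 207), [563.0, -267.1])
mat ((182, 143), [326.9, 239.0]) ((282, 143), [315.5, 377.4]) ((276, 305), [592.5, 400.1]) ((196, 306), [606.9, 262.3])
jar rim ((241, 222), [550.6, -4.3])
loupe ((293, 258), [613.9, 76.0])
gauge ((235, 251), [619.2, -10.4]) ((253, 251), [616.9, 17.0]) ((254, 284), [677.4, 23.6]) ((235, 284), [679.9, -6.8])
carton ((229, 293), [674.2, -14.4]) ((227, 258), [613.5, -20.4]) ((174, 260), [623.5, -95.9])
```

View pics/c1.png

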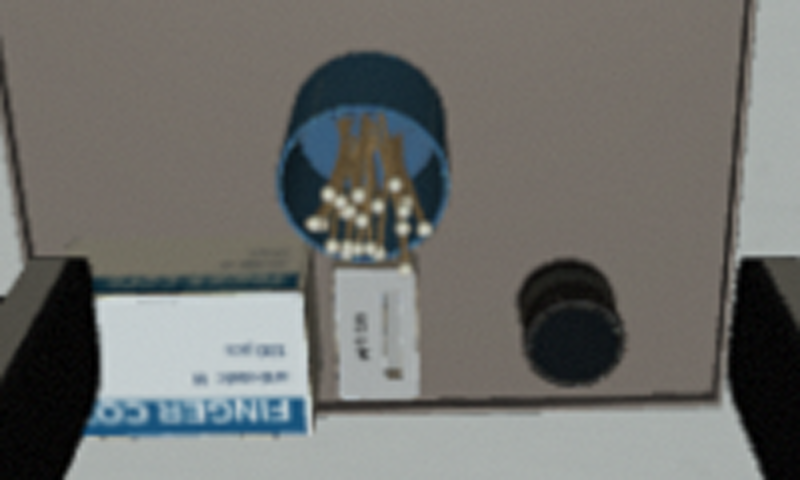

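Run:
```python
from h import *
import json
T=json.load(open('w_tray.json'))
def q(n,ci,pts,z): print(n,*[((u,v),pt(ci,u,v,z)[:2].round(1).tolist()) for u,v in pts])
q('jar rim',T,[(240.8,230.5),(219.5,230),(262,230)],58)
q('loupe',T,[(293.8,270.8)],34)
q('gauge',T,[(233.8,252),(254,252),(254.5,284.2),(235,284.2)],17)
q('carton',T,[(226.2,258),(226.8,293),(173.8,258.5)],47)
```

```text
jar rim ((240.8, 230.5), [562.9, -3.7]) ((219.5, 230), [564.5, -31.8]) ((262, 230), [559.9, 24.2])
loupe ((293.8, 270.8), [636.0, 80.2])
gauge ((233.8, 252), [621.1, -12.1]) ((254, 252), [618.5, 18.7]) ((254.5, 284.2), [677.7, 24.5]) ((235, 284.2), [680.3, -6.7])
carton ((226.2, 258), [613.6, -21.5]) ((226.8, 293), [674.4, -17.7]) ((173.8, 258.5), [621.1, -96.2])
```

{"fn": "apply_moves", "kwargs": {"targets": [{"dp": [-2.1,-0.42,3.0],"turn": 0,"grip": 0},{"dp": [-2.1,-0.42,3.0],"turn": 0,"grip": 0},{"dp": [-2.1,-0.42,3.0],"turn": 0,"grip": 0},{"dp": [-2.1,-0.42,3.0],"turn": 0,"grip": 0},{"dp": [-2.1,-0.42,3.0],"turn": 0,"grip": 0}]}}

```text
clock: 2.33
ee_pos: [561.9, -1.6, 125.8]
eef_rot: [[-0.996, -0.088, -0.008], [-0.088, 0.996, 0.001], [0.008, 0.002, -1.0]]
force: [-0.3, -0.1, 0.4]
opening: 85.7
gripper_force: 0.0
```

```bash
python3 -c "
from h import *
go(563,-3,25,1.655)"
```

```text
t 2.33 p [561.9  -1.6 125.8] yaw 1.659 j [-0.05  0.15  1.95  0.    1.05 -1.71] open 85.7 F [-0.3 -0.1  0.4]
dp [-0.044 -0.041  2.52 ] turn 0.05 rows 2.5
```

{"fn": "apply_moves", "kwargs": {"targets": [{"dp": [0,0,1.0],"turn": 0,"grip": 0},{"dp": [0,0,2.0],"turn": 0,"grip": 0},{"dp": [0,0,2.55],"turn": 0,"grip": 0},{"dp": [0,0,2.55],"turn": 0,"grip": 0},{"dp": [0,0,2.55],"turn": 0,"grip": 0}]}}

```text
clock: 2.75
ee_pos: [562.4, -2.3, 29.1]
eef_rot: [[-0.996, -0.087, -0.002], [-0.087, 0.996, 0.0], [0.002, 0.001, -1.0]]
force: [0.5, -0.0, 0.4]
opening: 85.5
gripper_force: 0.0
```

{"fn": "apply_moves", "kwargs": {"squeeze": 30, "targets": [{"dp": [0,0,0],"turn": 0,"grip": 255},{"dp": [0,0,0],"turn": 0,"grip": 255},{"dp": [0,0,0],"turn": 0,"grip": 255},{"dp": [0,0,0],"turn": 0,"grip": 255},{"dp": [0,0,0],"turn": 0,"grip": 255},{"dp": [0,0,0],"turn": 0,"grip": 255},{"dp": [0,0,0],"turn": 0,"grip": 255},{"dp": [0,0,0],"turn": 0,"grip": 255}]}}

```text
clock: 3.42
ee_pos: [566.2, -3.6, 32.6]
eef_rot: [[-0.996, -0.085, 0.005], [-0.085, 0.996, 0.0], [-0.005, -0.0, -1.0]]
force: [-0.4, 0.8, 5.7]
opening: 57.2
gripper_force: 32.0
```

```bash
python3 -c "
from h import *
go(563,-3,140,1.655)"
```

```text
t 3.42 p [566.2  -3.6  32.6] yaw 1.656 j [-0.05  0.26  2.01  0.    0.86 -1.71] open 57.2 F [-0.4  0.8  5.7]
dp [ 0.064  0.022 -2.684] turn 0.01 rows 2.6
```

{"fn": "apply_moves", "kwargs": {"targets": [{"dp": [0,0,0],"turn": 0,"grip": 255},{"dp": [0,0,0],"turn": 0,"grip": 255}]}}

```text
clock: 3.58
ee_pos: [566.2, -3.6, 32.6]
eef_rot: [[-0.996, -0.085, 0.005], [-0.085, 0.996, 0.0], [-0.005, -0.0, -1.0]]
force: [-0.7, 1.2, 5.6]
opening: 57.0
gripper_force: 32.0
```

{"fn": "apply_moves", "kwargs": {"targets": [{"dp": [0,0,-0.5],"turn": 0,"grip": 255},{"dp": [0,0,-1.2],"turn": 0,"grip": 255},{"dp": [0,0,-2.0],"turn": 0,"grip": 255},{"dp": [0.1,0.5,-2.5],"turn": 0,"grip": 255},{"dp": [0.24,1.3,-2.5],"turn": 0,"grip": 255},{"dp": [0.4,2.2,-2.5],"turn": 0,"grip": 255},{"dp": [0.55,3.1,-2.5],"turn": 0,"grip": 255},{"dp": [0.7,4.0,-2.5],"turn": 0,"grip": 255}]}}

```text
clock: 4.25
ee_pos: [522.4, 154.5, 131.4]
eef_rot: [[-0.996, -0.084, 0.003], [-0.084, 0.996, 0.001], [-0.004, 0.001, -1.0]]
force: [1.2, 0.4, -0.1]
opening: 56.9
gripper_force: 32.7
```

{"fn": "apply_moves", "kwargs": {"targets": [{"dp": [0.16,0.9,0],"turn": 0,"grip": 255},{"dp": [0.31,1.8,0],"turn": 0,"grip": 255},{"dp": [0.47,2.7,0],"turn": 0,"grip": 255},{"dp": [0.62,3.5,0],"turn": 0,"grip": 255},{"dp": [0.75,4.1,0],"turn": 0,"grip": 255},{"dp": [0.75,4.3,0],"turn": 0,"grip": 255},{"dp": [0.75,4.3,0],"turn": 0,"grip": 255},{"dp": [0.75,4.3,0],"turn": 0,"grip": 255}]}}

```text
clock: 4.92
ee_pos: [477.8, 322.0, 130.1]
eef_rot: [[-0.996, -0.087, 0.001], [-0.087, 0.996, -0.0], [-0.001, -0.0, -1.0]]
force: [0.9, -0.6, -0.8]
opening: 56.7
gripper_force: 32.7
```

```bash
python3 -c "
from h import *
go(480,321,33,1.655)
snap('scene','s1')"
```

```text
t 4.92 p [477.8 322.  130.1] yaw 1.658 j [ 0.55  0.16  1.92 -0.    1.06 -1.11] open 56.7 F [ 0.9 -0.6 -0.8]
dp [-0.049 -0.028  2.428] turn 0.03 rows 2.4
```

{"fn": "apply_moves", "kwargs": {"targets": [{"dp": [0,0,0.8],"turn": 0,"grip": 255},{"dp": [0,0,1.6],"turn": 0,"grip": 255},{"dp": [0,0,2.1],"turn": 0,"grip": 255},{"dp": [0,0,2.3],"turn": 0,"grip": 255},{"dp": [0,0,2.4],"turn": 0,"grip": 255},{"dp": [0,0,2.43],"turn": 0,"grip": 255},{"dp": [0,0,2.43],"turn": 0,"grip": 255},{"dp": [0,0,2.43],"turn": 0,"grip": 255}]}}

```text
clock: 5.63
ee_pos: [478.8, 321.9, 33.3]
eef_rot: [[-0.996, -0.084, 0.002], [-0.084, 0.996, 0.001], [-0.002, 0.001, -1.0]]
force: [0.3, 0.1, -1.5]
opening: 56.6
gripper_force: 32.7
```

{"fn": "apply_moves", "kwargs": {"targets": [{"dp": [0,0,0],"turn": 0,"grip": 100},{"dp": [0,0,0],"turn": 0,"grip": 50},{"dp": [0,0,0],"turn": 0,"grip": 0},{"dp": [0,0,0],"turn": 0,"grip": 0},{"dp": [0,0,0],"turn": 0,"grip": 0},{"dp": [0,0,0],"turn": 0,"grip": 0}]}}

```text
clock: 6.13
ee_pos: [477.4, 322.1, 32.1]
eef_rot: [[-0.996, -0.086, 0.0], [-0.086, 0.996, 0.0], [-0.0, 0.0, -1.0]]
force: [-0.3, -0.6, 0.6]
opening: 85.5
gripper_force: 0.0
```

{"fn": "apply_moves", "kwargs": {"targets": [{"dp": [0,0,-1],"turn": 0,"grip": 0},{"dp": [0,0,-2],"turn": 0,"grip": 0},{"dp": [0,0,-2.5],"turn": 0,"grip": 0},{"dp": [0,0,-2.5],"turn": 0,"grip": 0}]}}

```text
clock: 6.47
ee_pos: [481.3, 324.6, 138.8]
eef_rot: [[-0.996, -0.086, 0.01], [-0.086, 0.996, 0.006], [-0.01, 0.005, -1.0]]
force: [1.8, 1.2, 1.4]
opening: 85.5
gripper_force: 0.0
```

```bash
python3 -c "
from h import *
go(635.5,80,120,1.655)
a=snap('scene','s1')[1][140:330,170:410];b=snap('side','d1')[1][100:345,90:375]
a=cv2.resize(a,None,fx=1.65,fy=1.65);b=cv2.resize(b,None,fx=1.4,fy=1.4)
cv2.imwrite('pics/c2.png',np.hstack([a[:313],b[:313]]))"
```

```text
t 6.47 p [481.3 324.6 138.8] yaw 1.657 j [ 0.55  0.15  1.91  0.    1.06 -1.11] open 85.5 F [1.8 1.2 1.4]
dp [-3.311 -6.424  0.47 ] turn 0.02 rows 7.1
```

View pics/c2.png

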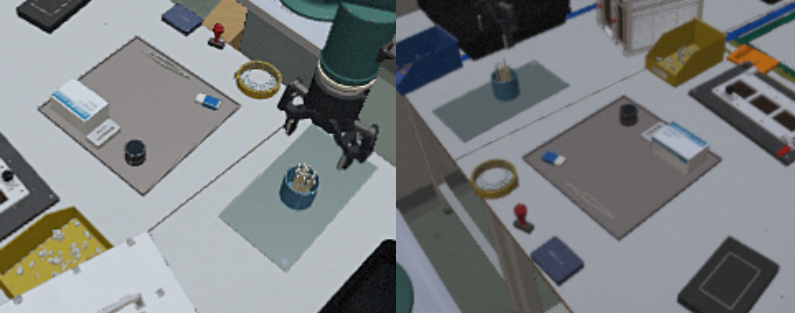

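The jar stands mid-mat and the loupe is at about (135,152) in the left crop. Next is the loupe.

{"fn": "apply_moves", "kwargs": {"targets": [{"dp": [-3.42,-6.36,0],"turn": 0,"grip": 75},{"dp": [-3.42,-6.36,0],"turn": 0,"grip": 75},{"dp": [-3.42,-6.36,0],"turn": 0,"grip": 75},{"dp": [-3.42,-6.36,0],"turn": 0,"grip": 75},{"dp": [-3.42,-6.36,0],"turn": 0,"grip": 75},{"dp": [-3.42,-6.36,0],"turn": 0,"grip": 75},{"dp": [-3.42,-6.36,0],"turn": 0,"grip": 75},{"dp": [-3.42,-6.36,0],"turn": 0,"grip": 75}]}}

```text
clock: 7.23
ee_pos: [637.6, 74.0, 129.7]
eef_rot: [[-0.997, -0.081, -0.001], [-0.081, 0.997, -0.003], [0.001, -0.003, -1.0]]
force: [0.2, 0.2, 0.4]
opening: 60.6
gripper_force: 0.0
```

{"fn": "apply_moves", "kwargs": {"targets": [{"dp": [0,0,0.5],"turn": 0,"grip": 75},{"dp": [0,0,1.0],"turn": 0,"grip": 75},{"dp": [0,0,1.5],"turn": 0,"grip": 75},{"dp": [0,0,1.5],"turn": 0,"grip": 75},{"dp": [0,0,1.5],"turn": 0,"grip": 75},{"dp": [0,0,1.5],"turn": 0,"grip": 75}]}}

```text
clock: 7.73
ee_pos: [635.0, 80.6, 71.6]
eef_rot: [[-0.996, -0.086, -0.001], [-0.086, 0.996, -0.0], [0.001, 0.0, -1.0]]
force: [0.4, 0.3, -0.4]
opening: 60.5
gripper_force: 0.0
```

```bash
python3 -c "
from h import *
go(635.5,80,9,1.655)
a=snap('wrist','w3')[1]; cv2.imwrite('pics/c3.png',a[180:384])"
```

```text
t 7.73 p [635.   80.6  71.6] yaw 1.657 j [ 0.09  0.34  1.82  0.    0.98 -1.57] open 60.5 F [ 0.4  0.3 -0.4]
dp [-0.013 -0.015  1.566] turn 0.02 rows 1.5
```

View pics/c3.png

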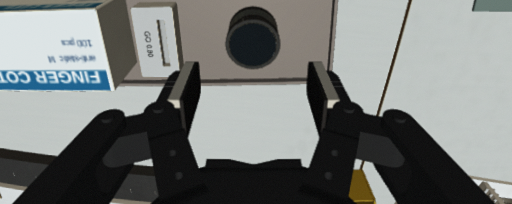

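{"fn": "apply_moves", "kwargs": {"targets": [{"dp": [0,0,0.7],"turn": 0,"grip": 75},{"dp": [0,0,1.3],"turn": 0,"grip": 75},{"dp": [0,0,1.6],"turn": 0,"grip": 75},{"dp": [0,0,1.65],"turn": 0,"grip": 75},{"dp": [0,0,1.65],"turn": 0,"grip": 75},{"dp": [0,0,1.65],"turn": 0,"grip": 75}]}}

```text
clock: 8.28
ee_pos: [636.7, 80.5, 7.6]
eef_rot: [[-0.996, -0.086, 0.002], [-0.086, 0.996, 0.0], [-0.002, 0.0, -1.0]]
force: [-0.5, -0.2, 0.0]
opening: 60.2
gripper_force: 0.0
```

{"fn": "apply_moves", "kwargs": {"squeeze": 25, "targets": [{"dp": [0,0,0],"turn": 0,"grip": 255},{"dp": [0,0,0],"turn": 0,"grip": 255},{"dp": [0,0,0],"turn": 0,"grip": 255},{"dp": [0,0,0],"turn": 0,"grip": 255},{"dp": [0,0,0],"turn": 0,"grip": 255},{"dp": [0,0,0],"turn": 0,"grip": 255}]}}

```text
clock: 8.78
ee_pos: [637.2, 80.5, 8.1]
eef_rot: [[-0.996, -0.086, 0.003], [-0.086, 0.996, 0.0], [-0.003, 0.0, -1.0]]
force: [-0.5, 0.1, 6.5]
opening: 37.8
gripper_force: 25.7
```

{"fn": "apply_moves", "kwargs": {"targets": [{"dp": [0,0,-0.3],"turn": 0,"grip": 255},{"dp": [0,0,-0.9],"turn": 0,"grip": 255},{"dp": [0,0,-1.5],"turn": 0,"grip": 255},{"dp": [0.1,0.5,-2.0],"turn": 0,"grip": 255},{"dp": [0.25,1.3,-2.0],"turn": 0,"grip": 255},{"dp": [0.4,2.1,-2.0],"turn": 0,"grip": 255},{"dp": [0.55,2.9,-2.0],"turn": 0,"grip": 255},{"dp": [0.7,3.7,-2.0],"turn": 0,"grip": 255}]}}

```text
clock: 9.45
ee_pos: [594.4, 226.4, 87.1]
eef_rot: [[-0.996, -0.085, 0.001], [-0.085, 0.996, 0.0], [-0.001, 0.0, -1.0]]
force: [0.3, -0.2, -1.5]
opening: 37.7
gripper_force: 25.3
```

{"fn": "apply_moves", "kwargs": {"targets": [{"dp": [0.15,0.8,0],"turn": 0,"grip": 255},{"dp": [0.3,1.6,0],"turn": 0,"grip": 255},{"dp": [0.4,2.2,0],"turn": 0,"grip": 255},{"dp": [0.49,2.6,0],"turn": 0,"grip": 255},{"dp": [0.49,2.6,0],"turn": 0,"grip": 255},{"dp": [0.49,2.6,0],"turn": 0,"grip": 255},{"dp": [0.49,2.6,0],"turn": 0,"grip": 255}]}}

```text
clock: 10.03
ee_pos: [566.6, 326.4, 86.1]
eef_rot: [[-0.996, -0.086, -0.0], [-0.086, 0.996, -0.001], [0.0, -0.001, -1.0]]
force: [-0.1, 0.2, -1.0]
opening: 37.7
gripper_force: 25.3
```

```bash
python3 -c "
from h import *
go(568,328,8.5,1.655)"
```

```text
t 10.03 p [566.6 326.4  86.1] yaw 1.656 j [ 0.48  0.35  1.78 -0.    1.02 -1.17] open 37.7 F [-0.1  0.2 -1. ]
dp [-0.039  0.039  1.941] turn 0.02 rows 1.9
```

{"fn": "apply_moves", "kwargs": {"targets": [{"dp": [0,0,0.7],"turn": 0,"grip": 255},{"dp": [0,0,1.4],"turn": 0,"grip": 255},{"dp": [0,0,1.8],"turn": 0,"grip": 255},{"dp": [0,0,1.9],"turn": 0,"grip": 255},{"dp": [0,0,1.95],"turn": 0,"grip": 255},{"dp": [0,0,1.95],"turn": 0,"grip": 255},{"dp": [0,0,1.95],"turn": 0,"grip": 255}]}}

```text
clock: 10.62
ee_pos: [567.3, 326.0, 8.5]
eef_rot: [[-0.996, -0.084, 0.0], [-0.084, 0.996, -0.0], [-0.0, -0.0, -1.0]]
force: [-0.1, 0.2, -1.0]
opening: 38.1
gripper_force: 25.7
```

{"fn": "apply_moves", "kwargs": {"targets": [{"dp": [0,0,0],"turn": 0,"grip": 120},{"dp": [0,0,0],"turn": 0,"grip": 100},{"dp": [0,0,0],"turn": 0,"grip": 75},{"dp": [0,0,0],"turn": 0,"grip": 75},{"dp": [0,0,0],"turn": 0,"grip": 75}]}}

```text
clock: 11.03
ee_pos: [566.6, 327.3, 8.2]
eef_rot: [[-0.996, -0.086, 0.0], [-0.086, 0.996, 0.0], [-0.0, 0.0, -1.0]]
force: [-0.4, 0.1, 0.2]
opening: 60.1
gripper_force: 0.0
```

{"fn": "apply_moves", "kwargs": {"targets": [{"dp": [0,0,-1],"turn": 0,"grip": 75},{"dp": [0,0,-2],"turn": 0,"grip": 75},{"dp": [0,0,-3],"turn": 0,"grip": 0},{"dp": [0,0,-3],"turn": 0,"grip": 0},{"dp": [0,0,-3],"turn": 0,"grip": 0}]}}

```text
clock: 11.45
ee_pos: [569.3, 328.9, 132.7]
eef_rot: [[-0.996, -0.086, 0.008], [-0.086, 0.996, 0.004], [-0.008, 0.003, -1.0]]
force: [-0.5, -0.1, -0.5]
opening: 85.5
gripper_force: 0.0
```

```bash
python3 -c "
from h import *
go(590,-60,135,0.08)"
```

```text
t 11.45 p [569.3 328.9 132.7] yaw 1.657 j [ 0.49  0.3   1.75 -0.    1.09 -1.17] open 85.5 F [-0.5 -0.1 -0.5]
dp [ 0.318 -9.73  -0.091] turn -17.93 rows 9.5
```

{"fn": "apply_moves", "kwargs": {"targets": [{"dp": [-0.1,-0.6,-0.2],"turn": 1.1,"grip": 0},{"dp": [-0.2,-1.2,-0.2],"turn": 2.2,"grip": 0},{"dp": [-0.3,-1.8,-0.2],"turn": 3.3,"grip": 0},{"dp": [-0.36,-2.4,-0.2],"turn": 4.4,"grip": 0},{"dp": [-0.45,-3.0,-0.2],"turn": 5.5,"grip": 0},{"dp": [-0.5,-3.6,-0.2],"turn": 6.6,"grip": 0},{"dp": [-0.6,-4.1,-0.2],"turn": 7.8,"grip": 0},{"dp": [-0.65,-4.4,-0.2],"turn": 9,"grip": 0}]}}

```text
clock: 12.12
ee_pos: [606.4, 151.7, 133.8]
eef_rot: [[-0.761, 0.649, -0.003], [0.649, 0.761, -0.001], [0.002, -0.003, -1.0]]
force: [-0.7, 0.5, -0.8]
opening: 85.5
gripper_force: 0.0
```

```bash
python3 -c "
from h import *
go(648,-20,135,0.08)"
```

```text
t 12.12 p [606.4 151.7 133.8] yaw 0.865 j [ 0.21  0.25  1.81 -0.    1.09 -0.66] open 85.5 F [-0.7  0.5 -0.8]
dp [-3.577 -2.593 -0.028] turn 8.99 rows 4.3
```

{"fn": "apply_moves", "kwargs": {"targets": [{"dp": [-0.6,-0.4,0],"turn": 1.2,"grip": 0},{"dp": [-1.2,-0.8,0],"turn": 2.4,"grip": 0},{"dp": [-1.8,-1.2,0],"turn": 3.6,"grip": 0},{"dp": [-2.4,-1.6,0],"turn": 4.8,"grip": 0},{"dp": [-3.0,-2.1,0],"turn": 6.0,"grip": 0},{"dp": [-3.58,-2.6,0],"turn": 7.2,"grip": 0},{"dp": [-3.58,-2.6,0],"turn": 8.4,"grip": 0},{"dp": [-3.58,-2.6,0],"turn": 9,"grip": 0}]}}

```text
clock: 12.78
ee_pos: [648.9, -19.8, 133.6]
eef_rot: [[-0.078, 0.997, -0.004], [0.997, 0.078, 0.0], [0.0, -0.004, -1.0]]
force: [-0.3, 0.4, 0.7]
opening: 85.4
gripper_force: 0.0
```

{"fn": "apply_moves", "kwargs": {"targets": [{"dp": [0,0,0],"turn": 0,"grip": 0},{"dp": [0,0,0],"turn": 0,"grip": 0}]}}

```text
clock: 12.95
ee_pos: [648.9, -17.7, 134.2]
eef_rot: [[-0.087, 0.996, -0.003], [0.996, 0.087, 0.0], [0.0, -0.003, -1.0]]
force: [0.4, 0.3, -0.9]
opening: 85.5
gripper_force: 0.0
```

```bash
python3 -c "
from h import *
import json
go(648,-67,35,0.08)
ci,im=snap('wrist','w4'); json.dump({k:np.array(v).tolist() for k,v in ci.items()},open('w4.json','w'))"
```

```text
t 12.95 p [648.9 -17.7 134.2] yaw 0.087 j [-0.07  0.29  1.76  0.    1.1  -0.15] open 85.5 F [ 0.4  0.3 -0.9]
dp [-1.228 -0.122  2.48 ] turn 0.08 rows 2.7
```

View pics/w4.png

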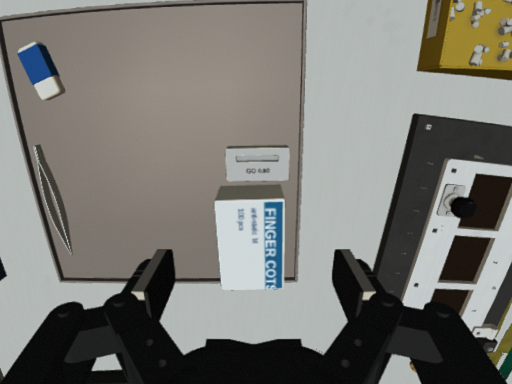

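The carton top has corners at (217,200), (284,199), (284,289) and (222,290). The gauge has corners at (225,148), (289,146), (289,181) and (226,182).

Run:
```python
from h import *
import json
T=json.load(open('w4.json'))
def q(n,pts,z):
    P=np.array([pt(T,u,v,z)[:2] for u,v in pts]); print(n,P.round(1).tolist(),'c',P.mean(0).round(1))
q('carton',[(217,200),(284,199),(284,289),(222,290)],47)
q('gauge',[(225,148),(289,146),(289,181),(226,182)],17)
```

```text
carton [[616.9, -22.1], [674.9, -16.1], [686.6, -110.2], [625.7, -116.8]] c [651.  -66.3]
gauge [[618.8, 18.3], [677.6, 25.3], [681.8, -8.2], [621.5, -14.4]] c [649.9   5.3]
```

{"fn": "apply_moves", "kwargs": {"targets": [{"dp": [-1.2,-0.06,0.5],"turn": -0.2,"grip": 0},{"dp": [-1.2,-0.06,1.0],"turn": -0.2,"grip": 0},{"dp": [-1.2,-0.06,1.7],"turn": -0.2,"grip": 0},{"dp": [-1.2,-0.06,2.4],"turn": -0.2,"grip": 0},{"dp": [-1.2,-0.06,2.9],"turn": -0.2,"grip": 0},{"dp": [-1.2,-0.06,3.05],"turn": -0.2,"grip": 0},{"dp": [-1.2,-0.06,3.05],"turn": -0.2,"grip": 0},{"dp": [-1.2,-0.06,3.05],"turn": -0.2,"grip": 0}]}}

```text
clock: 13.67
ee_pos: [652.0, -65.2, 14.3]
eef_rot: [[-0.104, 0.995, -0.0], [0.995, 0.104, -0.0], [-0.0, -0.0, -1.0]]
force: [1.9, -0.3, -0.2]
opening: 85.3
gripper_force: 0.0
```

{"fn": "apply_moves", "kwargs": {"squeeze": 40, "targets": [{"dp": [0,0,0],"turn": 0,"grip": 255},{"dp": [0,0,0],"turn": 0,"grip": 255},{"dp": [0,0,0],"turn": 0,"grip": 255},{"dp": [0,0,0],"turn": 0,"grip": 255},{"dp": [0,0,0],"turn": 0,"grip": 255},{"dp": [0,0,0],"turn": 0,"grip": 255}]}}

```text
clock: 14.17
ee_pos: [653.7, -65.8, 16.6]
eef_rot: [[-0.103, 0.995, 0.004], [0.995, 0.103, -0.0], [-0.001, 0.004, -1.0]]
force: [1.1, 0.5, 7.7]
opening: 61.5
gripper_force: 45.6
```

```bash
python3 -c "
from h import *
go(651,-66,90,0.1)"
```

```text
t 14.17 p [653.7 -65.8  16.6] yaw 0.103 j [-0.14  0.43  1.81  0.    0.9  -0.24] open 61.5 F [1.1 0.5 7.7]
dp [ 0.    -0.061 -1.836] turn 0.04 rows 1.8
```

{"fn": "apply_moves", "kwargs": {"targets": [{"dp": [0,0,-0.4],"turn": 0,"grip": 255},{"dp": [0,0,-1.2],"turn": 0,"grip": 255},{"dp": [0,0,-2.0],"turn": 0,"grip": 255},{"dp": [0.2,-0.1,-2.8],"turn": 0,"grip": 255},{"dp": [0.7,-0.4,-3.2],"turn": 0,"grip": 255},{"dp": [1.4,-0.8,-3.2],"turn": 0,"grip": 255},{"dp": [2.1,-1.3,-3.2],"turn": 0,"grip": 255},{"dp": [2.8,-1.7,-3.2],"turn": 0,"grip": 255}]}}

```text
clock: 14.83
ee_pos: [571.6, 39.3, 143.0]
eef_rot: [[-0.102, 0.995, 0.001], [0.995, 0.102, 0.0], [-0.0, 0.001, -1.0]]
force: [-1.0, -0.2, -0.3]
opening: 61.9
gripper_force: 44.8
```

{"fn": "apply_moves", "kwargs": {"targets": [{"dp": [0.8,-0.45,0],"turn": 0,"grip": 255},{"dp": [1.6,-0.9,0],"turn": 0,"grip": 255},{"dp": [2.4,-1.4,0],"turn": 0,"grip": 255},{"dp": [3.2,-1.9,0],"turn": 0,"grip": 255},{"dp": [4.0,-2.3,0],"turn": 0,"grip": 255},{"dp": [4.7,-2.7,0],"turn": 0,"grip": 255},{"dp": [5.2,-3.0,0],"turn": 0,"grip": 255},{"dp": [5.6,-3.2,0],"turn": 0,"grip": 255}]}}

```text
clock: 15.5
ee_pos: [420.4, 249.8, 142.3]
eef_rot: [[-0.105, 0.995, -0.0], [0.995, 0.105, 0.0], [0.0, 0.0, -1.0]]
force: [0.7, 0.4, -0.4]
opening: 61.8
gripper_force: 44.8
```

```bash
python3 -c "
from h import *
go(376,312,140,0.1)"
```

```text
t 15.5 p [420.4 249.8 142.3] yaw 0.105 j [ 0.48 -0.01  2.09  0.    1.07  0.38] open 61.8 F [ 0.7  0.4 -0.4]
dp [ 1.663 -0.94   0.059] turn 0.06 rows 1.9
```

{"fn": "apply_moves", "kwargs": {"targets": [{"dp": [0.8,-0.5,0],"turn": 0,"grip": 255},{"dp": [1.4,-0.8,0],"turn": 0,"grip": 255},{"dp": [1.6,-0.94,0],"turn": 0,"grip": 255},{"dp": [1.6,-0.94,0],"turn": 0,"grip": 255},{"dp": [1.6,-0.94,0],"turn": 0,"grip": 255},{"dp": [1.6,-0.94,0.7],"turn": 0,"grip": 255},{"dp": [1.6,-0.94,1.4],"turn": 0,"grip": 255},{"dp": [1.6,-0.94,2.0],"turn": 0,"grip": 255}]}}

```text
clock: 16.17
ee_pos: [379.4, 307.0, 61.4]
eef_rot: [[-0.102, 0.995, 0.001], [0.995, 0.102, 0.0], [-0.0, 0.001, -1.0]]
force: [-0.5, 0.8, -0.0]
opening: 62.0
gripper_force: 44.9
```

{"fn": "apply_moves", "kwargs": {"targets": [{"dp": [0,0,0.5],"turn": 0,"grip": 255},{"dp": [0,0,0.9],"turn": 0,"grip": 255},{"dp": [0,0,0.9],"turn": 0,"grip": 255},{"dp": [0,0,0.9],"turn": 0,"grip": 255}]}}

```text
clock: 16.5
ee_pos: [378.2, 306.5, 25.3]
eef_rot: [[-0.101, 0.995, -0.002], [0.995, 0.101, -0.002], [-0.002, -0.002, -1.0]]
force: [-0.4, -1.3, -0.4]
opening: 62.0
gripper_force: 44.8
```

```bash
python3 -c "
from h import *
go(376,312,16.5,0.1)"
```

```text
t 16.5 p [378.2 306.5  25.3] yaw 0.102 j [ 0.63  0.14  2.18 -0.    0.83  0.53] open 62.0 F [-0.4 -1.3 -0.4]
dp [ 0.143 -0.041  0.22 ] turn 0.02 rows 0.3
```

{"fn": "apply_moves", "kwargs": {"targets": [{"dp": [0,0,0.1],"turn": 0,"grip": 255},{"dp": [0,0,0.18],"turn": 0,"grip": 255},{"dp": [0,0,0.22],"turn": 0,"grip": 255},{"dp": [0,0,0.22],"turn": 0,"grip": 255},{"dp": [0,0,0.22],"turn": 0,"grip": 255}]}}

```text
clock: 16.92
ee_pos: [378.5, 308.4, 17.8]
eef_rot: [[-0.103, 0.995, 0.001], [0.995, 0.103, 0.0], [0.0, 0.001, -1.0]]
force: [-0.0, -0.3, 0.1]
opening: 61.5
gripper_force: 44.8
```

{"fn": "apply_moves", "kwargs": {"targets": [{"dp": [0,0,0],"turn": 0,"grip": 50},{"dp": [0,0,0],"turn": 0,"grip": 25},{"dp": [0,0,0],"turn": 0,"grip": 0},{"dp": [0,0,0],"turn": 0,"grip": 0},{"dp": [0,0,0],"turn": 0,"grip": 0}]}}

```text
clock: 17.33
ee_pos: [378.3, 308.3, 17.4]
eef_rot: [[-0.103, 0.995, 0.0], [0.995, 0.103, 0.0], [0.0, 0.0, -1.0]]
force: [-1.0, -0.2, 0.4]
opening: 85.2
gripper_force: 0.0
```

{"fn": "apply_moves", "kwargs": {"targets": [{"dp": [0,0,-1],"turn": 0,"grip": 0},{"dp": [0,0,-2],"turn": 0,"grip": 0},{"dp": [0,0,-3],"turn": 0,"grip": 0},{"dp": [0,0,-3],"turn": 0,"grip": 0},{"dp": [0,0,-3],"turn": 0,"grip": 0}]}}

```text
clock: 17.75
ee_pos: [380.6, 309.9, 140.9]
eef_rot: [[-0.103, 0.995, 0.006], [0.995, 0.103, 0.005], [0.004, 0.007, -1.0]]
force: [-0.8, 0.2, -1.0]
opening: 85.1
gripper_force: 0.0
```

```bash
python3 -c "
from h import *
go(640,5,135,1.655)
snap('wrist','w5')
a=snap('scene','s2')[1][140:330,170:410];b=snap('side','d2')[1][100:345,90:375]
a=cv2.resize(a,None,fx=1.65,fy=1.65);b=cv2.resize(b,None,fx=1.4,fy=1.4)
cv2.imwrite('pics/c5.png',np.hstack([a[:313],b[:313]]))"
```

```text
t 17.75 p [380.6 309.9 140.9] yaw 0.103 j [ 0.63 -0.01  2.09 -0.    1.06  0.53] open 85.1 F [-0.8  0.2 -1. ]
dp [-8.251  5.664  0.153] turn -17.78 rows 9.8
```

View pics/c5.png

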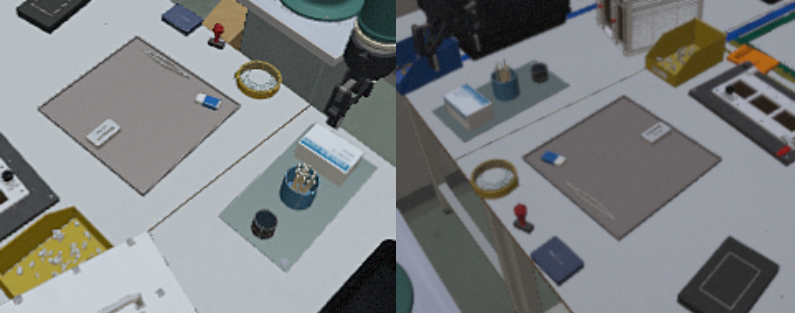

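All three are upright on the mat, and the gauge is alone at about (102,132) in the left crop. I'll go for the gauge.

{"fn": "apply_moves", "kwargs": {"targets": [{"dp": [-0.5,0.4,0],"turn": -1.2,"grip": 0},{"dp": [-1.0,0.8,0],"turn": -2.4,"grip": 0},{"dp": [-1.6,1.2,0],"turn": -3.6,"grip": 0},{"dp": [-2.2,1.6,0],"turn": -4.8,"grip": 0},{"dp": [-2.8,2.0,0],"turn": -6,"grip": 0},{"dp": [-3.3,2.4,0],"turn": -7,"grip": 0},{"dp": [-3.8,2.8,0],"turn": -8,"grip": 0},{"dp": [-4.1,3.0,0],"turn": -9,"grip": 0}]}}

```text
clock: 18.57
ee_pos: [514.7, 155.1, 134.9]
eef_rot: [[-0.778, 0.628, -0.003], [0.628, 0.778, -0.001], [0.001, -0.003, -1.0]]
force: [0.9, 0.6, -0.6]
opening: 85.5
gripper_force: 0.0
```

```bash
python3 -c "
from h import *
go(600,1,130,1.67)"
```

```text
t 18.57 p [514.7 155.1 134.9] yaw 0.892 j [ 0.25  0.09  1.99 -0.    1.06 -0.64] open 85.5 F [ 0.9  0.6 -0.6]
dp [-4.08  -1.658  0.122] turn -8.92 rows 4.3
```

{"fn": "apply_moves", "kwargs": {"targets": [{"dp": [-0.7,-0.3,0],"turn": -1.2,"grip": 75},{"dp": [-1.4,-0.6,0],"turn": -2.4,"grip": 75},{"dp": [-2.1,-0.9,0],"turn": -3.6,"grip": 75},{"dp": [-2.8,-1.2,0],"turn": -4.8,"grip": 75},{"dp": [-3.5,-1.4,0],"turn": -6,"grip": 75},{"dp": [-4.0,-1.66,0],"turn": -7.2,"grip": 75},{"dp": [-4.08,-1.66,0.12],"turn": -8.2,"grip": 75},{"dp": [-4.08,-1.66,0.12],"turn": -8.9,"grip": 75}]}}

```text
clock: 19.23
ee_pos: [598.1, 1.1, 129.0]
eef_rot: [[-0.995, -0.096, -0.005], [-0.096, 0.995, -0.0], [0.005, 0.0, -1.0]]
force: [-0.6, 0.8, -0.4]
opening: 60.4
gripper_force: 0.0
```

{"fn": "apply_moves", "kwargs": {"targets": [{"dp": [0,0,0],"turn": 0,"grip": 75},{"dp": [0,0,0],"turn": 0,"grip": 75}]}}

```text
clock: 19.4
ee_pos: [597.8, 2.9, 130.2]
eef_rot: [[-0.996, -0.092, -0.004], [-0.092, 0.996, 0.0], [0.004, 0.001, -1.0]]
force: [-0.4, 1.1, 0.6]
opening: 60.2
gripper_force: 0.0
```

Run:
```python
from h import *
go(650,5.3,50,1.67)
ci,im=snap('wrist','w6')
# gauge: brightest low-saturation blob near predicted place
hsv=cv2.cvtColor(im,cv2.COLOR_BGR2HSV); c=proj(ci,[650,5,17]); print(c)
g=cv2.cvtColor(im,cv2.COLOR_BGR2GRAY)
m=((g>150)).astype(np.uint8); m=cv2.morphologyEx(m,cv2.MORPH_CLOSE,np.ones((9,9)))
n,l,st,ce=cv2.connectedComponentsWithStats(m); k=l[int(c[1]),int(c[0])]; print(k,st[k])
r=cv2.minAreaRect(np.argwhere(l==k)[:,::-1].astype(np.float32)); print(r)
print(np.array([pt(ci,*p,17)[:2] for p in cv2.boxPoints(r)]).round(1))
```

```text
t 19.4 p [597.8   2.9 130.2] yaw 1.663 j [-0.04  0.2   1.87  0.    1.07 -1.7 ] open 60.2 F [-0.4  1.1  0.6]
dp [-1.313 -0.061  1.999] turn -0.08 rows 2.3
[251.03752975 238.63250997]
6 [ 189  212  130  135 9754]
((258.89739990234375, 275.5196533203125), (128.39703369140625, 127.80229949951172), 7.594643592834473)
[[778.8 -59.8]
 [616.2 -44.3]
 [623.   82.8]
 [792.2  94.7]]
```

{"fn": "apply_moves", "kwargs": {"targets": [{"dp": [-0.7,-0.06,0.5],"turn": 0,"grip": 75},{"dp": [-1.31,-0.06,1.2],"turn": 0,"grip": 75},{"dp": [-1.31,-0.06,2.0],"turn": 0,"grip": 75},{"dp": [-1.31,-0.06,2.7],"turn": 0,"grip": 75},{"dp": [-1.31,-0.06,3.1],"turn": 0,"grip": 75},{"dp": [-1.31,-0.06,3.15],"turn": 0,"grip": 75},{"dp": [-1.31,-0.06,3.15],"turn": 0,"grip": 75},{"dp": [-1.31,-0.06,3.15],"turn": 0,"grip": 75}]}}

```text
clock: 20.12
ee_pos: [652.3, 5.8, 7.4]
eef_rot: [[-0.996, -0.094, 0.001], [-0.094, 0.996, -0.0], [-0.001, -0.0, -1.0]]
force: [0.9, 1.2, 1.4]
opening: 60.2
gripper_force: 0.0
```

```bash
python3 -c "
from h import *
go(650,5.3,2,1.67)"
```

```text
t 20.12 p [652.3   5.8   7.4] yaw 1.665 j [-0.03  0.43  1.83  0.    0.88 -1.69] open 60.2 F [0.9 1.2 1.4]
dp [ 0.059 -0.008  0.135] turn -0.06 rows 0.1
```

{"fn": "apply_moves", "kwargs": {"squeeze": 40, "targets": [{"dp": [0.05,0,0.12],"turn": 0,"grip": 75},{"dp": [0.05,0,0.12],"turn": 0,"grip": 255},{"dp": [0.05,0,0.12],"turn": 0,"grip": 255},{"dp": [0.05,0,0.12],"turn": 0,"grip": 255},{"dp": [0.05,0,0.12],"turn": 0,"grip": 255},{"dp": [0.05,0,0.12],"turn": 0,"grip": 255},{"dp": [0.05,0,0.12],"turn": 0,"grip": 255}]}}

```text
clock: 20.7
ee_pos: [650.6, 5.3, 3.1]
eef_rot: [[-0.996, -0.094, 0.002], [-0.094, 0.996, -0.0], [-0.002, -0.0, -1.0]]
force: [-1.0, 1.2, 6.2]
opening: 30.9
gripper_force: 41.4
```

{"fn": "apply_moves", "kwargs": {"targets": [{"dp": [0,0,-0.3],"turn": 0,"grip": 255},{"dp": [0,0,-1.0],"turn": 0,"grip": 255},{"dp": [0,0,-2.0],"turn": 0,"grip": 255},{"dp": [0,0,-2.8],"turn": 0,"grip": 255},{"dp": [0,0,-2.8],"turn": 0,"grip": 255},{"dp": [0,0,-2.8],"turn": 0,"grip": 255}]}}

```text
clock: 21.2
ee_pos: [651.9, 5.2, 117.4]
eef_rot: [[-0.996, -0.094, 0.006], [-0.094, 0.996, -0.0], [-0.006, -0.001, -1.0]]
force: [0.6, -0.8, -2.1]
opening: 31.1
gripper_force: 40.6
```

```bash
python3 -c "
from h import *
go(508,-240,150,1.74)"
```

```text
t 21.2 p [651.9   5.2 117.4] yaw 1.665 j [-0.03  0.31  1.77 -0.    1.06 -1.7 ] open 31.1 F [ 0.6 -0.8 -2.1]
dp [ 4.155 -5.764 -0.836] turn -0.86 rows 7.0
```

{"fn": "apply_moves", "kwargs": {"targets": [{"dp": [0.2,-0.5,-0.3],"turn": -0.2,"grip": 255},{"dp": [0.5,-1.4,-0.6],"turn": -0.5,"grip": 255},{"dp": [0.7,-2.3,-0.9],"turn": -0.8,"grip": 255},{"dp": [1.0,-3.2,-1.2],"turn": -1.2,"grip": 255},{"dp": [1.2,-4.1,-1.4],"turn": -1.2,"grip": 255},{"dp": [1.5,-5.0,-1.4],"turn": -1.2,"grip": 255},{"dp": [1.8,-5.9,-1.4],"turn": -1.2,"grip": 255},{"dp": [2.1,-6.8,-1.4],"turn": -1.2,"grip": 255}]}}

```text
clock: 21.87
ee_pos: [589.6, -274.3, 167.4]
eef_rot: [[-0.98, -0.198, -0.004], [-0.198, 0.98, 0.002], [0.003, 0.003, -1.0]]
force: [0.8, 0.6, -2.4]
opening: 31.0
gripper_force: 40.6
```

{"fn": "apply_moves", "kwargs": {"targets": [{"dp": [0.25,-0.8,0],"turn": 0,"grip": 255},{"dp": [0.35,-1.3,0],"turn": 0,"grip": 255},{"dp": [0.4,-1.5,0],"turn": 0,"grip": 255},{"dp": [0.4,-1.5,0],"turn": 0,"grip": 255},{"dp": [0.4,-1.5,0],"turn": 0,"grip": 255},{"dp": [0.4,-1.5,0],"turn": 0,"grip": 255}]}}

```text
clock: 22.37
ee_pos: [587.5, -333.6, 168.4]
eef_rot: [[-0.98, -0.199, -0.002], [-0.199, 0.98, 0.002], [0.001, 0.002, -1.0]]
force: [0.7, 0.1, -1.5]
opening: 31.0
gripper_force: 40.6
```

```bash
python3 -c "
from h import *
import json
go(508,-340,100,1.76)
ci,im=snap('wrist','w7'); json.dump({k:np.array(v).tolist() for k,v in ci.items()},open('w7.json','w'))"
```

```text
t 22.37 p [ 587.5 -333.6  168.4] yaw 1.771 j [-0.55  0.31  1.66  0.    1.17 -2.32] open 31.0 F [ 0.7  0.1 -1.5]
dp [1.977 0.234 1.715] turn 0.12 rows 2.6
```

View pics/w7.png

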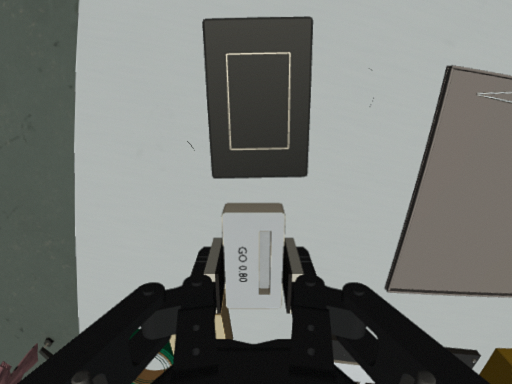

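The engraved frame has corners at (227,54), (290,52), (289,149) and (231,150). The held gauge's top has corners at about (223,213), (284,213), (283,308) and (227,308).

Run:
```python
from h import *
import json
T=json.load(open('w7.json'))
def q(n,pts,z):
    P=np.array([pt(T,u,v,z)[:2] for u,v in pts]); c=P.mean(0); print(n,P.round(1).tolist(),'c',c.round(1)); return P,c
P,c=q('frame',[(227,54),(290,52),(289,149),(231,150)],30)
d=(P[2]+P[3]-P[0]-P[1]); print('yaw',np.arctan2(d[1],d[0]))
q('plate',[(204,19),(312,17),(307,176),(213,177)],30)
G,g=q('gauge',[(223,213),(284,213),(283,308),(227,308)],182.3)
d=(G[2]+G[3]-G[0]-G[1]); print('yaw',np.arctan2(d[1],d[0]))
go(c[0],c[1],60,np.arctan2(*(P[2]+P[3]-P[0]-P[1])[::-1])+np.pi/2)
```

```text
frame [[472.2, -381.3], [459.1, -325.2], [546.5, -305.3], [558.9, -362.2]] c [ 509.2 -343.5]
yaw 0.2210674742769971
plate [[447.3, -406.6], [426.6, -312.7], [570.1, -280.3], [590.3, -375.6]] c [ 508.6 -343.8]
gauge [[561.0, -354.8], [555.0, -325.1], [612.5, -311.8], [618.7, -343.1]] c [ 586.8 -333.7]
yaw 0.21370228968750768
t 22.42 p [ 587.8 -333.5  168.9] yaw 1.771 j [-0.55  0.31  1.66  0.    1.17 -2.32] open 31.0 F [ 0.4  0.4 -1.3]
dp [1.973 0.142 2.724] turn -0.23 rows 3.3
```

{"fn": "apply_moves", "kwargs": {"targets": [{"dp": [0.8,0.07,0.3],"turn": -0.23,"grip": 255},{"dp": [1.6,0.14,0.8],"turn": -0.23,"grip": 255},{"dp": [1.97,0.14,1.6],"turn": -0.23,"grip": 255},{"dp": [1.97,0.14,2.4],"turn": -0.23,"grip": 255},{"dp": [1.97,0.14,3.0],"turn": -0.23,"grip": 255},{"dp": [1.97,0.14,3.2],"turn": -0.23,"grip": 255},{"dp": [1.97,0.14,3.2],"turn": -0.23,"grip": 255},{"dp": [1.97,0.14,3.2],"turn": -0.23,"grip": 255}]}}

```text
clock: 23.08
ee_pos: [510.4, -344.9, 42.3]
eef_rot: [[-0.976, -0.219, 0.0], [-0.219, 0.976, -0.0], [-0.0, -0.0, -1.0]]
force: [0.7, 0.1, -0.6]
opening: 31.2
gripper_force: 40.5
```

```bash
python3 -c "
from h import *
go(509,-343.5,30,1.79)"
```

```text
t 23.08 p [ 510.4 -344.9   42.3] yaw 1.791 j [-0.63  0.33  1.89  0.    0.92 -2.43] open 31.2 F [ 0.7  0.1 -0.6]
dp [0.026 0.041 0.307] turn 0.02 rows 0.3
```

{"fn": "apply_moves", "kwargs": {"targets": [{"dp": [0.03,0.03,0.15],"turn": 0,"grip": 255},{"dp": [0.03,0.03,0.25],"turn": 0,"grip": 255},{"dp": [0.03,0.03,0.29],"turn": 0,"grip": 255},{"dp": [0.03,0.03,0.29],"turn": 0,"grip": 255},{"dp": [0.03,0.03,0.29],"turn": 0,"grip": 255}]}}

```text
clock: 23.5
ee_pos: [508.3, -344.8, 30.5]
eef_rot: [[-0.976, -0.217, 0.0], [-0.217, 0.976, -0.0], [-0.0, -0.0, -1.0]]
force: [-0.1, -0.4, -1.9]
opening: 30.7
gripper_force: 40.6
```

{"fn": "apply_moves", "kwargs": {"targets": [{"dp": [0,0,0],"turn": 0,"grip": 140},{"dp": [0,0,0],"turn": 0,"grip": 100},{"dp": [0,0,0],"turn": 0,"grip": 75},{"dp": [0,0,0],"turn": 0,"grip": 75},{"dp": [0,0,0],"turn": 0,"grip": 75}]}}

```text
clock: 23.92
ee_pos: [508.3, -344.8, 30.4]
eef_rot: [[-0.976, -0.217, 0.0], [-0.217, 0.976, -0.0], [-0.0, -0.0, -1.0]]
force: [0.3, -0.1, 0.5]
opening: 60.6
gripper_force: 0.0
```

{"fn": "apply_moves", "kwargs": {"targets": [{"dp": [0,0,-1],"turn": 0,"grip": 75},{"dp": [0,0,-2],"turn": 0,"grip": 75},{"dp": [-1,0,-3],"turn": 0,"grip": 0},{"dp": [-2,0,-3],"turn": 0,"grip": 0},{"dp": [-2,0,-3],"turn": 0,"grip": 0},{"dp": [-2,0,-3],"turn": 0,"grip": 0}]}}

```text
clock: 24.42
ee_pos: [589.9, -327.0, 152.3]
eef_rot: [[-0.976, -0.22, 0.005], [-0.22, 0.976, -0.002], [-0.004, -0.003, -1.0]]
force: [-0.6, 0.5, -0.0]
opening: 85.3
gripper_force: 0.0
```

Run:
```python
from h import *
go(480,150,160,1.03)
ci,im=snap('wrist','w8')
g=cv2.cvtColor(im,cv2.COLOR_BGR2GRAY); c=proj(ci,[509,-343.5,44])
m=(g>110).astype(np.uint8); m=cv2.morphologyEx(m,cv2.MORPH_OPEN,np.ones((5,5))); n,l,st,ce=cv2.connectedComponentsWithStats(m); k=l[int(c[1]),int(c[0])]; print(c,k,st[k])
r=cv2.minAreaRect(np.argwhere(l==k)[:,::-1].astype(np.float32))
B=np.array([pt(ci,*p,44)[:2] for p in cv2.boxPoints(r)]); print(B.round(1),B.mean(0))
```

```text
t 24.42 p [ 589.9 -327.   152.3] yaw 1.792 j [-0.54  0.32  1.69  0.    1.13 -2.34] open 85.3 F [-0.6  0.5 -0. ]
dp [ 0.058 12.237 -0.231] turn 8.74 rows 11.9
[255.93462357  98.71375124] 2 [ 235   60   39   73 2593]
[[ 482.9 -367. ]
 [ 476.1 -336.6]
 [ 533.  -322.7]
 [ 540.3 -355.2]] [ 508.09186202 -345.38654592]
```

The gauge lies at (508,-345) against the plate's centre at about (509,-343.5), and its yaw is right. Now I'll return things, carton first.

{"fn": "apply_moves", "kwargs": {"targets": [{"dp": [0.05,0.6,0],"turn": 1,"grip": 0},{"dp": [0.12,1.4,0],"turn": 2,"grip": 0},{"dp": [0.2,2.2,0],"turn": 3,"grip": 0},{"dp": [0.27,3.0,0],"turn": 4,"grip": 0},{"dp": [0.35,3.8,0],"turn": 5,"grip": 0},{"dp": [0.42,4.6,0],"turn": 6,"grip": 0},{"dp": [0.5,5.4,0],"turn": 7.2,"grip": 0},{"dp": [0.6,6.2,0],"turn": 8.4,"grip": 0}]}}

```text
clock: 25.13
ee_pos: [505.6, -89.5, 148.1]
eef_rot: [[-0.868, 0.497, -0.004], [0.497, 0.868, 0.0], [0.004, -0.002, -1.0]]
force: [0.4, 0.8, 0.5]
opening: 85.1
gripper_force: 0.0
```

```bash
python3 -c "
from h import *
go(440,140,145,0.5)"
```

```text
t 25.13 p [505.6 -89.5 148.1] yaw 1.051 j [-0.22  0.03  2.03 -0.    1.08 -1.27] open 85.1 F [0.4 0.8 0.5]
dp [4.274 4.163 0.087] turn 6.31 rows 5.8
```

{"fn": "apply_moves", "kwargs": {"targets": [{"dp": [0.5,0.5,0],"turn": 1,"grip": 0},{"dp": [1.1,1.1,0],"turn": 2,"grip": 0},{"dp": [1.7,1.7,0],"turn": 3,"grip": 0},{"dp": [2.3,2.3,0],"turn": 4,"grip": 0},{"dp": [2.9,2.9,0],"turn": 5,"grip": 0},{"dp": [3.5,3.4,0],"turn": 6,"grip": 0},{"dp": [4.0,3.9,0],"turn": 7.2,"grip": 0},{"dp": [4.4,4.3,0],"turn": 8.4,"grip": 0}]}}

```text
clock: 25.8
ee_pos: [437.0, 146.3, 148.2]
eef_rot: [[-0.314, 0.95, -0.004], [0.95, 0.314, -0.001], [0.0, -0.004, -1.0]]
force: [1.1, -0.3, -0.0]
opening: 85.0
gripper_force: 0.0
```

```bash
python3 -c "
from h import *
go(378.3,308.3,140,0.103)"
```

```text
t 25.8 p [437.  146.3 148.2] yaw 0.319 j [ 0.27 -0.07  2.13 -0.    1.09 -0.05] open 85.0 F [ 1.1 -0.3 -0. ]
dp [ 4.307 -0.123  0.207] turn 2.47 rows 4.2
```

{"fn": "apply_moves", "kwargs": {"targets": [{"dp": [0.8,0,0],"turn": 1,"grip": 0},{"dp": [1.6,0,0],"turn": 2,"grip": 0},{"dp": [2.5,-0.05,0],"turn": 2.47,"grip": 0},{"dp": [3.4,-0.1,0],"turn": 2.47,"grip": 0},{"dp": [4.1,-0.12,0],"turn": 2.47,"grip": 0},{"dp": [4.3,-0.12,0.2],"turn": 2.47,"grip": 0},{"dp": [4.3,-0.12,0.2],"turn": 2.47,"grip": 0},{"dp": [4.3,-0.12,0.2],"turn": 2.47,"grip": 0}]}}

```text
clock: 26.47
ee_pos: [379.4, 305.5, 140.1]
eef_rot: [[-0.109, 0.994, -0.003], [0.994, 0.109, -0.003], [-0.003, -0.003, -1.0]]
force: [0.7, -0.4, 0.3]
opening: 85.5
gripper_force: 0.0
```

```bash
python3 -c "
from h import *
go(378.3,308.3,16,0.103)"
```

```text
t 26.47 p [379.4 305.5 140.1] yaw 0.109 j [ 0.63 -0.01  2.09 -0.    1.07  0.52] open 85.5 F [ 0.7 -0.4  0.3]
dp [ 0.081 -0.009  3.103] turn 0.07 rows 3.0
```

{"fn": "apply_moves", "kwargs": {"targets": [{"dp": [0.04,0,0.8],"turn": 0.05,"grip": 0},{"dp": [0.04,0,1.6],"turn": 0.05,"grip": 0},{"dp": [0.04,0,2.3],"turn": 0.05,"grip": 0},{"dp": [0.04,0,2.8],"turn": 0.05,"grip": 0},{"dp": [0.04,0,3.05],"turn": 0.05,"grip": 0},{"dp": [0.04,0,3.05],"turn": 0.05,"grip": 0},{"dp": [0.04,0,3.05],"turn": 0.05,"grip": 0}]}}

```text
clock: 27.05
ee_pos: [380.9, 307.9, 20.0]
eef_rot: [[-0.102, 0.995, -0.001], [0.995, 0.102, -0.001], [-0.001, -0.001, -1.0]]
force: [0.4, -0.0, 0.3]
opening: 85.7
gripper_force: 0.0
```

{"fn": "apply_moves", "kwargs": {"squeeze": 40, "targets": [{"dp": [0,0,0],"turn": 0,"grip": 255},{"dp": [0,0,0],"turn": 0,"grip": 255},{"dp": [0,0,0],"turn": 0,"grip": 255},{"dp": [0,0,0],"turn": 0,"grip": 255},{"dp": [0,0,0],"turn": 0,"grip": 255},{"dp": [0,0,0],"turn": 0,"grip": 255}]}}

```text
clock: 27.55
ee_pos: [382.3, 310.1, 22.1]
eef_rot: [[-0.104, 0.995, 0.003], [0.995, 0.104, 0.002], [0.002, 0.003, -1.0]]
force: [0.5, -1.6, 6.4]
opening: 61.8
gripper_force: 45.4
```

```bash
python3 -c "
from h import *
go(652.5,-65.5,140,0.103)"
```

```text
t 27.55 p [382.3 310.1  22.1] yaw 0.104 j [ 0.63  0.15  2.17 -0.    0.81  0.53] open 61.8 F [ 0.5 -1.6  6.4]
dp [-10.038   5.752  -2.943] turn 0.01 rows 11.6
```

{"fn": "apply_moves", "kwargs": {"targets": [{"dp": [0,0,-0.4],"turn": 0,"grip": 255},{"dp": [0,0,-1.2],"turn": 0,"grip": 255},{"dp": [0,0,-2.0],"turn": 0,"grip": 255},{"dp": [0,0,-2.8],"turn": 0,"grip": 255},{"dp": [-0.3,0.2,-3.0],"turn": 0,"grip": 255},{"dp": [-1.0,0.6,-3.0],"turn": 0,"grip": 255},{"dp": [-1.8,1.0,-3.0],"turn": 0,"grip": 255},{"dp": [-2.6,1.5,-3.0],"turn": 0,"grip": 255}]}}

```text
clock: 28.22
ee_pos: [451.3, 211.5, 141.2]
eef_rot: [[-0.106, 0.994, 0.002], [0.994, 0.106, 0.001], [0.001, 0.002, -1.0]]
force: [-0.2, -0.2, -1.3]
opening: 61.7
gripper_force: 44.6
```

{"fn": "apply_moves", "kwargs": {"targets": [{"dp": [-0.8,0.45,0],"turn": 0,"grip": 255},{"dp": [-1.6,0.9,0],"turn": 0,"grip": 255},{"dp": [-2.4,1.4,0],"turn": 0,"grip": 255},{"dp": [-3.2,1.8,0],"turn": 0,"grip": 255},{"dp": [-4.0,2.3,0],"turn": 0,"grip": 255},{"dp": [-4.8,2.75,0],"turn": 0,"grip": 255},{"dp": [-5.6,3.2,0],"turn": 0,"grip": 255},{"dp": [-6.3,3.6,0],"turn": 0,"grip": 255}]}}

```text
clock: 28.88
ee_pos: [621.7, -25.8, 140.5]
eef_rot: [[-0.104, 0.995, 0.001], [0.995, 0.104, -0.0], [-0.0, 0.001, -1.0]]
force: [0.5, 0.6, -0.4]
opening: 61.8
gripper_force: 44.6
```

```bash
python3 -c "
from h import *
go(652,-65.5,140,0.103)"
```

```text
t 28.88 p [621.7 -25.8 140.5] yaw 0.104 j [-0.08  0.23  1.81 -0.    1.09 -0.19] open 61.8 F [ 0.5  0.6 -0.4]
dp [-1.065  0.652  0.015] turn 0.01 rows 1.2
```

{"fn": "apply_moves", "kwargs": {"targets": [{"dp": [-0.5,0.3,0],"turn": 0,"grip": 255},{"dp": [-0.9,0.55,0],"turn": 0,"grip": 255},{"dp": [-0.9,0.55,0],"turn": 0,"grip": 255},{"dp": [-0.9,0.55,0.7],"turn": 0,"grip": 255},{"dp": [-0.9,0.55,1.4],"turn": 0,"grip": 255},{"dp": [-0.9,0.55,2.1],"turn": 0,"grip": 255},{"dp": [-0.9,0.55,2.3],"turn": 0,"grip": 255},{"dp": [-0.9,0.55,2.3],"turn": 0,"grip": 255}]}}

```text
clock: 29.55
ee_pos: [642.6, -56.2, 44.7]
eef_rot: [[-0.104, 0.995, -0.007], [0.995, 0.104, 0.001], [0.002, -0.007, -1.0]]
force: [0.3, 0.2, -0.6]
opening: 61.4
gripper_force: 44.5
```

```bash
python3 -c "
from h import *
go(652,-65.5,21.5,0.103)"
```

```text
t 29.55 p [642.6 -56.2  44.7] yaw 0.105 j [-0.13  0.38  1.82  0.    0.95 -0.23] open 61.4 F [ 0.3  0.2 -0.6]
dp [-0.257  0.212  0.579] turn 0.02 rows 0.7
```

{"fn": "apply_moves", "kwargs": {"targets": [{"dp": [-0.24,0.2,0],"turn": 0,"grip": 255},{"dp": [-0.24,0.2,0.15],"turn": 0,"grip": 255},{"dp": [-0.24,0.2,0.3],"turn": 0,"grip": 255},{"dp": [-0.24,0.2,0.3],"turn": 0,"grip": 255},{"dp": [-0.24,0.2,0.3],"turn": 0,"grip": 255},{"dp": [-0.24,0.2,0.3],"turn": 0,"grip": 255}]}}

```text
clock: 30.05
ee_pos: [655.2, -66.1, 36.5]
eef_rot: [[-0.104, 0.995, 0.0], [0.995, 0.104, -0.0], [-0.0, 0.0, -1.0]]
force: [0.5, -1.0, -0.3]
opening: 61.4
gripper_force: 44.5
```

```bash
python3 -c "
from h import *
go(652,-65.5,21.5,0.103)"
```

```text
t 30.05 p [655.2 -66.1  36.5] yaw 0.104 j [-0.14  0.41  1.8   0.    0.93 -0.24] open 61.4 F [ 0.5 -1.  -0.3]
dp [ 0.022 -0.079  0.376] turn 0.01 rows 0.4
```

{"fn": "apply_moves", "kwargs": {"targets": [{"dp": [0,-0.07,0.15],"turn": 0,"grip": 255},{"dp": [0,-0.07,0.27],"turn": 0,"grip": 255},{"dp": [0,-0.07,0.36],"turn": 0,"grip": 255},{"dp": [0,-0.07,0.36],"turn": 0,"grip": 255},{"dp": [0,-0.07,0.36],"turn": 0,"grip": 255}]}}

```text
clock: 30.47
ee_pos: [651.8, -66.3, 22.0]
eef_rot: [[-0.104, 0.995, -0.001], [0.995, 0.104, 0.0], [0.0, -0.001, -1.0]]
force: [-3.1, 0.6, 6.0]
opening: 61.3
gripper_force: 45.4
```

{"fn": "apply_moves", "kwargs": {"targets": [{"dp": [0,0,0],"turn": 0,"grip": 50},{"dp": [0,0,0],"turn": 0,"grip": 25},{"dp": [0,0,0],"turn": 0,"grip": 0},{"dp": [0,0,0],"turn": 0,"grip": 0},{"dp": [0,0,0],"turn": 0,"grip": 0}]}}

```text
clock: 30.88
ee_pos: [652.2, -66.3, 21.4]
eef_rot: [[-0.104, 0.995, -0.0], [0.995, 0.104, 0.0], [0.0, -0.0, -1.0]]
force: [-0.2, -0.7, 0.7]
opening: 85.7
gripper_force: 0.0
```

{"fn": "apply_moves", "kwargs": {"targets": [{"dp": [0,0,-1],"turn": 0,"grip": 0},{"dp": [0,0,-2],"turn": 0,"grip": 0},{"dp": [0.5,0,-2.9],"turn": 0,"grip": 0},{"dp": [1.1,0,-2.9],"turn": 0,"grip": 0},{"dp": [1.2,0,-2.9],"turn": 0,"grip": 0},{"dp": [1.2,0,-2.9],"turn": 0,"grip": 0}]}}

```text
clock: 31.38
ee_pos: [647.5, -17.3, 138.5]
eef_rot: [[-0.106, 0.994, 0.001], [0.994, 0.106, -0.0], [-0.0, 0.001, -1.0]]
force: [-0.4, 0.0, -0.7]
opening: 85.3
gripper_force: 0.0
```

```bash
python3 -c "
from h import *
import json
go(567,327,130,1.655)
ci,im=snap('wrist','w9'); json.dump({k:np.array(v).tolist() for k,v in ci.items()},open('w9.json','w'))
cv2.imwrite('pics/c9.png',cv2.resize(im[150:320,180:330],None,fx=3.5,fy=3.5,interpolation=2))"
```

```text
t 31.38 p [647.5 -17.3 138.5] yaw 0.106 j [-0.07  0.28  1.76  0.    1.1  -0.17] open 85.3 F [-0.4  0.  -0.7]
dp [ 8.773 -1.089  0.211] turn -17.75 rows 8.6
```

View pics/c9.png

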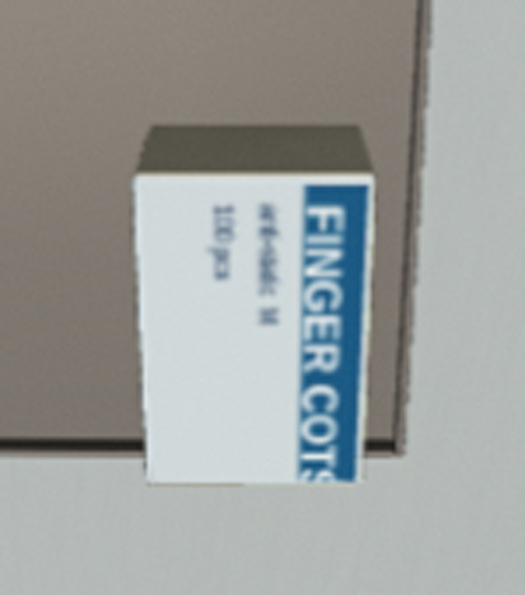

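The carton is back in place: its top corners match the earlier picture to within about 2 px. Next is the loupe.

{"fn": "apply_moves", "kwargs": {"targets": [{"dp": [0.5,0,0],"turn": -1.2,"grip": 75},{"dp": [1.1,-0.1,0],"turn": -2.4,"grip": 75},{"dp": [1.7,-0.2,0],"turn": -3.6,"grip": 75},{"dp": [2.3,-0.3,0],"turn": -4.8,"grip": 75},{"dp": [2.9,-0.4,0],"turn": -6,"grip": 75},{"dp": [3.5,-0.5,0],"turn": -7.2,"grip": 75},{"dp": [4.1,-0.6,0],"turn": -8.4,"grip": 75},{"dp": [4.7,-0.6,0],"turn": -9.6,"grip": 75}]}}

```text
clock: 32.1
ee_pos: [602.2, 165.4, 135.5]
eef_rot: [[-0.811, 0.585, -0.004], [0.585, 0.811, -0.001], [0.002, -0.003, -1.0]]
force: [0.2, -0.5, 0.3]
opening: 60.3
gripper_force: 0.0
```

```bash
python3 -c "
from h import *
go(567,327,100,1.655)"
```

```text
t 32.1 p [602.2 165.4 135.5] yaw 0.946 j [ 0.23  0.25  1.81 -0.    1.09 -0.72] open 60.3 F [ 0.2 -0.5  0.3]
dp [3.074 2.765 0.886] turn -8.12 rows 4.1
```

{"fn": "apply_moves", "kwargs": {"targets": [{"dp": [0.5,0.5,0],"turn": -1.2,"grip": 75},{"dp": [1.1,1.0,0],"turn": -2.4,"grip": 75},{"dp": [1.7,1.5,0],"turn": -3.6,"grip": 75},{"dp": [2.3,2.0,0],"turn": -4.8,"grip": 75},{"dp": [2.8,2.5,0],"turn": -6,"grip": 75},{"dp": [3.07,2.76,0],"turn": -7.2,"grip": 75},{"dp": [3.07,2.76,0.3],"turn": -8.1,"grip": 75},{"dp": [3.07,2.76,0.6],"turn": -8.1,"grip": 75}]}}

```text
clock: 32.77
ee_pos: [569.6, 327.7, 112.4]
eef_rot: [[-0.997, -0.081, -0.0], [-0.081, 0.997, -0.001], [0.0, -0.001, -1.0]]
force: [-0.3, 0.0, -0.1]
opening: 60.5
gripper_force: 0.0
```

{"fn": "apply_moves", "kwargs": {"targets": [{"dp": [0,0,0.3],"turn": 0,"grip": 75},{"dp": [0,0,0.7],"turn": 0,"grip": 75},{"dp": [0,0,0.7],"turn": 0,"grip": 75},{"dp": [0,0,0.7],"turn": 0,"grip": 75}]}}

```text
clock: 33.1
ee_pos: [568.1, 325.3, 82.8]
eef_rot: [[-0.997, -0.075, -0.005], [-0.075, 0.997, -0.003], [0.005, -0.002, -1.0]]
force: [0.9, -0.8, 0.0]
opening: 60.2
gripper_force: 0.0
```

```bash
python3 -c "
from h import *
go(567,327,8,1.655)"
```

```text
t 33.1 p [568.1 325.3  82.8] yaw 1.646 j [ 0.48  0.35  1.78 -0.    1.02 -1.16] open 60.2 F [ 0.9 -0.8  0. ]
dp [0.015 0.048 1.87 ] turn -0.1 rows 1.8
```

{"fn": "apply_moves", "kwargs": {"targets": [{"dp": [0,0.04,0.7],"turn": -0.1,"grip": 75},{"dp": [0,0.04,1.3],"turn": -0.1,"grip": 75},{"dp": [0,0.04,1.75],"turn": -0.1,"grip": 75},{"dp": [0,0.04,1.85],"turn": -0.1,"grip": 75},{"dp": [0,0.04,1.85],"turn": -0.1,"grip": 75},{"dp": [0,0.04,1.85],"turn": -0.1,"grip": 75}]}}

```text
clock: 33.6
ee_pos: [570.3, 329.0, 12.7]
eef_rot: [[-0.996, -0.086, 0.001], [-0.086, 0.996, 0.001], [-0.001, 0.0, -1.0]]
force: [0.5, 0.0, 1.2]
opening: 60.4
gripper_force: 0.0
```

{"fn": "apply_moves", "kwargs": {"squeeze": 25, "targets": [{"dp": [0,0,0],"turn": 0,"grip": 255},{"dp": [0,0,0],"turn": 0,"grip": 255},{"dp": [0,0,0],"turn": 0,"grip": 255},{"dp": [0,0,0],"turn": 0,"grip": 255},{"dp": [0,0,0],"turn": 0,"grip": 255},{"dp": [0,0,0],"turn": 0,"grip": 255}]}}

```text
clock: 34.1
ee_pos: [571.1, 329.7, 14.0]
eef_rot: [[-0.996, -0.087, 0.003], [-0.087, 0.996, 0.002], [-0.004, 0.001, -1.0]]
force: [-0.3, -0.8, 5.8]
opening: 37.6
gripper_force: 25.7
```

```bash
python3 -c "
from h import *
go(636.5,80.5,90,1.655)"
```

```text
t 34.1 p [571.1 329.7  14. ] yaw 1.657 j [ 0.49  0.44  1.81 -0.    0.89 -1.17] open 37.6 F [-0.3 -0.8  5.8]
dp [-1.096 -6.346 -1.903] turn 0.03 rows 6.6
```

{"fn": "apply_moves", "kwargs": {"targets": [{"dp": [0,0,-0.3],"turn": 0,"grip": 255},{"dp": [0,0,-0.9],"turn": 0,"grip": 255},{"dp": [0,0,-1.5],"turn": 0,"grip": 255},{"dp": [-0.1,-0.5,-2.0],"turn": 0,"grip": 255},{"dp": [-0.25,-1.3,-2.0],"turn": 0,"grip": 255},{"dp": [-0.4,-2.1,-2.0],"turn": 0,"grip": 255},{"dp": [-0.55,-2.9,-2.0],"turn": 0,"grip": 255},{"dp": [-0.7,-3.7,-2.0],"turn": 0,"grip": 255}]}}

```text
clock: 34.77
ee_pos: [610.3, 183.0, 92.9]
eef_rot: [[-0.996, -0.087, 0.001], [-0.087, 0.996, 0.0], [-0.001, 0.0, -1.0]]
force: [0.9, -0.2, -0.7]
opening: 37.7
gripper_force: 25.3
```

{"fn": "apply_moves", "kwargs": {"targets": [{"dp": [-0.15,-0.8,0],"turn": 0,"grip": 255},{"dp": [-0.3,-1.6,0],"turn": 0,"grip": 255},{"dp": [-0.4,-2.2,0],"turn": 0,"grip": 255},{"dp": [-0.45,-2.6,0],"turn": 0,"grip": 255},{"dp": [-0.45,-2.6,0],"turn": 0,"grip": 255},{"dp": [-0.45,-2.6,0],"turn": 0,"grip": 255},{"dp": [-0.45,-2.6,0],"turn": 0,"grip": 255}]}}

```text
clock: 35.35
ee_pos: [636.7, 82.8, 91.9]
eef_rot: [[-0.996, -0.087, -0.0], [-0.087, 0.996, 0.001], [0.0, 0.001, -1.0]]
force: [-0.4, 0.5, -0.6]
opening: 37.6
gripper_force: 25.3
```

```bash
python3 -c "
from h import *
go(638.5,81,14,1.655)"
```

```text
t 35.35 p [636.7  82.8  91.9] yaw 1.658 j [ 0.09  0.32  1.8   0.    1.02 -1.57] open 37.6 F [-0.4  0.5 -0.6]
dp [-0.04  -0.05   1.946] turn 0.03 rows 1.9
```

{"fn": "apply_moves", "kwargs": {"targets": [{"dp": [-0.03,-0.05,0.7],"turn": 0,"grip": 255},{"dp": [-0.03,-0.05,1.3],"turn": 0,"grip": 255},{"dp": [-0.03,-0.05,1.7],"turn": 0,"grip": 255},{"dp": [-0.03,-0.05,1.85],"turn": 0,"grip": 255},{"dp": [-0.03,-0.05,1.92],"turn": 0,"grip": 255},{"dp": [-0.03,-0.05,1.95],"turn": 0,"grip": 255},{"dp": [-0.03,-0.05,1.95],"turn": 0,"grip": 255},{"dp": [-0.03,-0.05,1.95],"turn": 0,"grip": 255}]}}

```text
clock: 36.02
ee_pos: [639.2, 81.0, 14.6]
eef_rot: [[-0.996, -0.088, 0.002], [-0.088, 0.996, 0.0], [-0.002, 0.0, -1.0]]
force: [0.2, -0.3, -0.0]
opening: 37.6
gripper_force: 25.3
```

{"fn": "apply_moves", "kwargs": {"targets": [{"dp": [0,0,0],"turn": 0,"grip": 120},{"dp": [0,0,0],"turn": 0,"grip": 100},{"dp": [0,0,0],"turn": 0,"grip": 75},{"dp": [0,0,0],"turn": 0,"grip": 75},{"dp": [0,0,0],"turn": 0,"grip": 75}]}}

```text
clock: 36.43
ee_pos: [638.5, 80.0, 13.8]
eef_rot: [[-0.996, -0.086, 0.0], [-0.086, 0.996, 0.0], [-0.0, -0.0, -1.0]]
force: [0.1, 0.1, -1.1]
opening: 60.6
gripper_force: 0.0
```

{"fn": "apply_moves", "kwargs": {"targets": [{"dp": [0,0,-1],"turn": 0,"grip": 75},{"dp": [0,0,-2],"turn": 0,"grip": 75},{"dp": [0,0,-3],"turn": 0,"grip": 0},{"dp": [0,0,-3],"turn": 0,"grip": 0},{"dp": [0,0,-3],"turn": 0,"grip": 0}]}}

```text
clock: 36.85
ee_pos: [641.6, 80.2, 138.3]
eef_rot: [[-0.996, -0.086, 0.008], [-0.086, 0.996, 0.001], [-0.008, -0.0, -1.0]]
force: [0.4, -0.6, -0.7]
opening: 85.6
gripper_force: 0.0
```

```bash
python3 -c "
from h import *
go(478,322,135,1.655)"
```

```text
t 36.85 p [641.6  80.2 138.3] yaw 1.657 j [ 0.09  0.28  1.77 -0.    1.09 -1.57] open 85.6 F [ 0.4 -0.6 -0.7]
dp [3.553 6.375 0.052] turn 0.03 rows 7.1
```

{"fn": "apply_moves", "kwargs": {"targets": [{"dp": [3.48,6.37,0],"turn": 0,"grip": 0},{"dp": [3.48,6.37,0],"turn": 0,"grip": 0},{"dp": [3.48,6.37,0],"turn": 0,"grip": 0},{"dp": [3.48,6.37,0],"turn": 0,"grip": 0},{"dp": [3.48,6.37,0],"turn": 0,"grip": 0},{"dp": [3.48,6.37,0],"turn": 0,"grip": 0},{"dp": [3.48,6.37,0],"turn": 0,"grip": 0},{"dp": [3.48,6.37,0],"turn": 0,"grip": 0}]}}

```text
clock: 37.52
ee_pos: [472.4, 326.2, 131.6]
eef_rot: [[-0.996, -0.091, -0.005], [-0.091, 0.996, 0.001], [0.005, 0.001, -1.0]]
force: [0.7, 0.2, -0.5]
opening: 85.3
gripper_force: 0.0
```

{"fn": "apply_moves", "kwargs": {"targets": [{"dp": [0,0,0],"turn": 0,"grip": 0},{"dp": [0,0,0],"turn": 0,"grip": 0}]}}

```text
clock: 37.68
ee_pos: [476.9, 321.2, 132.2]
eef_rot: [[-0.996, -0.088, -0.002], [-0.088, 0.996, -0.002], [0.002, -0.002, -1.0]]
force: [-0.2, -0.1, 0.3]
opening: 85.8
gripper_force: 0.0
```

```bash
python3 -c "
from h import *
go(478,322,30,1.655)"
```

```text
t 37.68 p [476.9 321.2 132.2] yaw 1.659 j [ 0.55  0.16  1.92 -0.    1.06 -1.11] open 85.8 F [-0.2 -0.1  0.3]
dp [-0.034  0.021  2.555] turn 0.04 rows 2.5
```

{"fn": "apply_moves", "kwargs": {"targets": [{"dp": [0,0,0.7],"turn": 0,"grip": 0},{"dp": [0,0,1.5],"turn": 0,"grip": 0},{"dp": [0,0,2.2],"turn": 0,"grip": 0},{"dp": [0,0,2.55],"turn": 0,"grip": 0},{"dp": [0,0,2.55],"turn": 0,"grip": 0},{"dp": [0,0,2.55],"turn": 0,"grip": 0}]}}

```text
clock: 38.18
ee_pos: [477.6, 319.8, 30.2]
eef_rot: [[-0.996, -0.084, -0.003], [-0.084, 0.996, -0.002], [0.003, -0.002, -1.0]]
force: [0.2, 0.9, 0.6]
opening: 85.3
gripper_force: 0.0
```

{"fn": "apply_moves", "kwargs": {"squeeze": 30, "targets": [{"dp": [0,0,0],"turn": 0,"grip": 255},{"dp": [0,0,0],"turn": 0,"grip": 255},{"dp": [0,0,0],"turn": 0,"grip": 255},{"dp": [0,0,0],"turn": 0,"grip": 255},{"dp": [0,0,0],"turn": 0,"grip": 255},{"dp": [0,0,0],"turn": 0,"grip": 255},{"dp": [0,0,0],"turn": 0,"grip": 255}]}}

```text
clock: 38.77
ee_pos: [479.5, 322.5, 33.8]
eef_rot: [[-0.996, -0.087, 0.004], [-0.087, 0.996, 0.001], [-0.004, 0.001, -1.0]]
force: [0.5, -2.3, 7.3]
opening: 57.0
gripper_force: 32.7
```

```bash
python3 -c "
from h import *
go(565,-3.5,135,1.655)"
```

```text
t 38.77 p [479.5 322.5  33.8] yaw 1.658 j [ 0.55  0.28  1.98 -0.    0.87 -1.11] open 57.0 F [ 0.5 -2.3  7.3]
dp [-1.431 -8.301 -2.533] turn 0.03 rows 8.6
```

{"fn": "apply_moves", "kwargs": {"targets": [{"dp": [0,0,-0.5],"turn": 0,"grip": 255},{"dp": [0,0,-1.2],"turn": 0,"grip": 255},{"dp": [0,0,-2.0],"turn": 0,"grip": 255},{"dp": [-0.1,-0.5,-2.5],"turn": 0,"grip": 255},{"dp": [-0.24,-1.3,-2.5],"turn": 0,"grip": 255},{"dp": [-0.4,-2.2,-2.5],"turn": 0,"grip": 255},{"dp": [-0.55,-3.1,-2.5],"turn": 0,"grip": 255},{"dp": [-0.7,-4.0,-2.5],"turn": 0,"grip": 255}]}}

```text
clock: 39.43
ee_pos: [519.5, 163.9, 132.4]
eef_rot: [[-0.996, -0.088, 0.001], [-0.088, 0.996, 0.0], [-0.001, 0.0, -1.0]]
force: [-0.1, -0.4, -1.5]
opening: 56.5
gripper_force: 32.6
```

{"fn": "apply_moves", "kwargs": {"targets": [{"dp": [-0.16,-0.9,0],"turn": 0,"grip": 255},{"dp": [-0.31,-1.8,0],"turn": 0,"grip": 255},{"dp": [-0.47,-2.7,0],"turn": 0,"grip": 255},{"dp": [-0.62,-3.5,0],"turn": 0,"grip": 255},{"dp": [-0.72,-4.1,0],"turn": 0,"grip": 255},{"dp": [-0.72,-4.25,0],"turn": 0,"grip": 255},{"dp": [-0.72,-4.25,0],"turn": 0,"grip": 255},{"dp": [-0.72,-4.25,0],"turn": 0,"grip": 255}]}}

```text
clock: 40.1
ee_pos: [562.4, -1.6, 131.6]
eef_rot: [[-0.996, -0.086, -0.0], [-0.086, 0.996, 0.001], [0.0, 0.001, -1.0]]
force: [-0.1, 0.7, -0.8]
opening: 56.8
gripper_force: 32.6
```

```bash
python3 -c "
from h import *
go(565.5,-3.5,33.5,1.655)"
```

```text
t 40.1 p [562.4  -1.6 131.6] yaw 1.656 j [-0.05  0.14  1.95  0.    1.06 -1.7 ] open 56.8 F [-0.1  0.7 -0.8]
dp [-0.074 -0.057  2.452] turn 0.02 rows 2.4
```

{"fn": "apply_moves", "kwargs": {"targets": [{"dp": [-0.05,-0.04,0.8],"turn": 0,"grip": 255},{"dp": [-0.05,-0.04,1.6],"turn": 0,"grip": 255},{"dp": [-0.05,-0.04,2.1],"turn": 0,"grip": 255},{"dp": [-0.05,-0.04,2.3],"turn": 0,"grip": 255},{"dp": [-0.05,-0.04,2.4],"turn": 0,"grip": 255},{"dp": [-0.05,-0.04,2.44],"turn": 0,"grip": 255},{"dp": [-0.05,-0.04,2.44],"turn": 0,"grip": 255},{"dp": [-0.05,-0.04,2.44],"turn": 0,"grip": 255}]}}

```text
clock: 40.77
ee_pos: [566.4, -3.0, 35.5]
eef_rot: [[-0.996, -0.087, 0.003], [-0.087, 0.996, -0.0], [-0.003, -0.0, -1.0]]
force: [-0.5, 0.6, -0.8]
opening: 56.4
gripper_force: 32.6
```

{"fn": "apply_moves", "kwargs": {"targets": [{"dp": [0,0,0],"turn": 0,"grip": 100},{"dp": [0,0,0],"turn": 0,"grip": 50},{"dp": [0,0,0],"turn": 0,"grip": 0},{"dp": [0,0,0],"turn": 0,"grip": 0},{"dp": [0,0,0],"turn": 0,"grip": 0}]}}

```text
clock: 41.18
ee_pos: [565.2, -3.5, 34.4]
eef_rot: [[-0.996, -0.086, 0.001], [-0.086, 0.996, 0.0], [-0.001, -0.0, -1.0]]
force: [0.5, 0.6, 0.3]
opening: 85.5
gripper_force: 0.0
```

{"fn": "apply_moves", "kwargs": {"targets": [{"dp": [0,0,-1],"turn": 0,"grip": 0},{"dp": [0,0,-2],"turn": 0,"grip": 0},{"dp": [0,0,-3],"turn": 0,"grip": 0},{"dp": [0.7,0,-3.8],"turn": 0,"grip": 0},{"dp": [1.4,0,-4.6],"turn": 0,"grip": 0},{"dp": [2.1,0,-5.4],"turn": 0,"grip": 0},{"dp": [2.1,0,-5.4],"turn": 0,"grip": 0},{"dp": [2.1,0,-5.4],"turn": 0,"grip": 0}]}}

```text
clock: 41.85
ee_pos: [482.0, -11.0, 253.5]
eef_rot: [[-0.996, -0.086, 0.007], [-0.086, 0.996, -0.001], [-0.007, -0.001, -1.0]]
force: [0.5, 0.4, -0.5]
opening: 85.2
gripper_force: 0.0
```

```bash
python3 -c "
from h import *
import json
go(478.2,6.7,251,1.656)
ci,im=snap('wrist','w10'); json.dump({k:np.array(v).tolist() for k,v in ci.items()},open('w10.json','w'))
cv2.imwrite('pics/c10.png',cv2.resize(im[185:305,150:350],None,fx=4,fy=4,interpolation=2))"
```

```text
t 41.85 p [482.  -11.  253.5] yaw 1.657 j [-0.07 -0.13  1.98 -0.    1.28 -1.73] open 85.2 F [ 0.5  0.4 -0.5]
dp [0.056 0.448 0.063] turn 0.01 rows 0.4
```

View pics/c10.png

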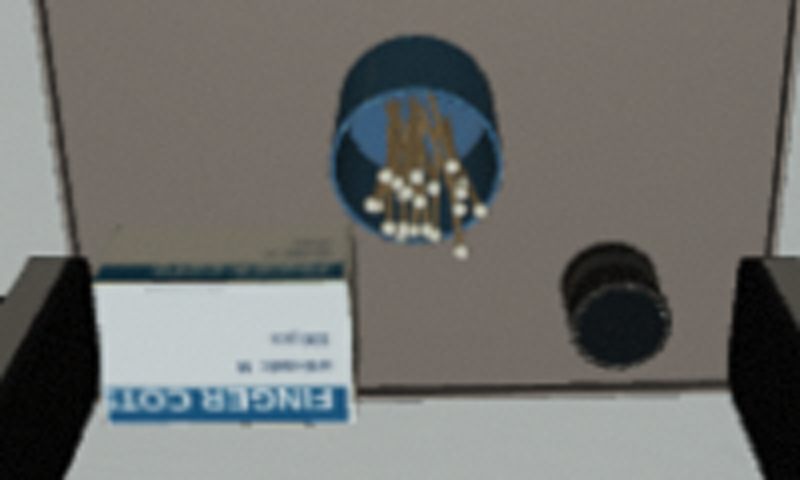

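The jar rim is at about (254.2,226), the loupe top at (305.2,266.2) and the carton's right edge from (237.2,255.5) to (237.8,290.5). All three are upright.

Run:
```python
from h import *
import json
T=json.load(open('w10.json'));A=json.load(open('w_tray.json'))
for n,a,b,z in [('jar',(240.8,230.5),(254.25,226),58),('loupe',(293.8,270.8),(305.2,266.2),34),('c1',(226.2,258),(237.2,255.5),47),('c2',(226.8,293),(237.8,290.5),47)]:
    p,q=pt(A,*a,z)[:2],pt(T,*b,z)[:2]; print(n,p.round(1),q.round(1),(q-p).round(1))
```

```text
jar [562.9  -3.7] [561.7  -3.4] [-1.3  0.3]
loupe [636.   80.2] [634.2  80.2] [-1.8  0. ]
c1 [613.6 -21.5] [615.8 -23.2] [ 2.2 -1.7]
c2 [674.4 -17.7] [677.  -18.3] [ 2.6 -0.7]
```

All three are within about 3 mm of where they started, so I'll hand in.

```bash
python3 -c "
from h import *
print(telemetry.get_state()['joint_velocities']); print(job_done())"
```

```text
[ 0.00285645  0.05499051  0.0207338   0.00068161 -0.0075232  -0.00038605]
the job is handed in; nothing more can be done
None
```

I handed the job in: by my last camera checks the gauge block lies lengthwise on the granite plate about 2 mm from its centre, and the carton, cup and loupe stand upright in the tray within about 3 mm of where they began; the hand-in returned no verdict.

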